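# Load the jar carousel and close it

### The arm

A 7-joint arm with a two-finger parallel gripper is mounted at the origin on the work surface. World frame = base frame: x ahead of the robot, y to its left, z up, the work surface at z = 0. Lengths are in m, angles in degrees, forces in N, time in s.
With the tool pointing down it reaches from about 0.4 to 0.85 m from the base axis. Payload 4.5 kg.
Tool frame: the origin (TCP) lies between the finger pads; the fingertips stand 25 mm ahead of it and the grasp point (between the pads) lies 6 mm ahead of it; z points along the fingers, y is the direction in which the jaws open and shut (so a half turn about z gives the same grasp; the last joint's range is limited). The gripper opens to 88 mm and grips with 3 to 60 N. Pads are 18 mm wide; open, the fingers measure 123 mm over their backs; the gripper's body (75 mm by 187 mm) begins 45 mm behind the grasp point.
Start: joints at [-62.636, 39.483, -11.15, 89.685, 9.013, 51.709, -12.324], TCP at [0.268, 0.564, 0.264] pointing down, gripper open.
Joint ranges: [-172.22, 172.22], [-26.19, 119.32], [-84.43, 86.54], [7.71, 146.69], [-57.33, 237.33], [2.42, 119.75], [-152.13, 152.13]. Speed limits (degrees/s): [147.25, 147.25, 180, 180, 180, 180, 180].

### API

Orientations are given as [roll, pitch, yaw] about the fixed x, y, z axes, in that order (R = Rz(yaw) Ry(pitch) Rx(roll)).
In Python, from cell import * gives the robot as it stands. The module is installed in compiled form; this text tells all that it offers.
- The arm moves only by the tool move_arm, never from a script. Its arguments are lists of equal length, an entry for each row: "delta_pos": the shift along the tool's x, y, z in units of 1000 mm (1.0 is 1000 mm), a list of three; "turn": the turn, a rotation vector about the tool's x, y, z in units of 0.12 rad (1.0 is 0.12 rad), a list of three; "grip": the closure, from 0 (fully open) to 1 (shut). In form: {"delta_pos": [[dx, dy, dz], ...], "turn": [[rx, ry, rz], ...], "grip": [grip, ...]}. A call has 1 to 20 rows; each row shifts and turns the commanded pose from where the row before left it, along the tool's axes as they then stand; what a row does not reach is not made up. A row lasts 1/10 s, in which the tool goes at most 50 mm and 8.59 degrees, less where a joint would pass 70% of its speed; a pose out of reach is approached as far as the arm can. A call with a number of a shift or a turn outside -1 to 1 is refused whole. A call with a gripper value outside its range is refused whole. The fingers move at their own pace and stop on an object; "squeeze" is the grip in N (left out, the last holds). Time passes only in rows, so rows that do not move let the fingers close. It gives the time, the measured TCP pose, the force and the opening at its end, in the units of the state.
- observe(): the state, without advancing time (a new reading comes with each control period).
- read_camera(name): name is "scene" or "top" or "wrist"; returns a dict with "image" (384x512x3 uint8, blue, green, red), "range_z" (384x512 float32, m along the optical axis (not along the pixel's ray), 0 where there is no reading), "K" (3x3 intrinsics, pixels), "dist" ([k1, k2, p1, p2, k3] as OpenCV has them; the pictures are not rectified), "cam_to_world" (4x4, takes a point from camera to world coordinates); the wrist camera has in their place "hand_eye" (4x4, takes a point from camera to tool coordinates, whose origin is the TCP and whose axes are the flange's). Camera axes: x right, y down, z forward; pixel columns grow to the right and rows downward; lengths in m; the calibration is good to about 2 mm. A picture is of the moment at which its call begins: read the wrist's pose just before it.
- job_done(): hands the job in, once; it reports no verdict.
Trained networks look in a picture, given as the dict that the camera call returned (one of the last four; its "shot" number tells which), for a name from the list of things; names that differ only in an ending like _2 or _b are one class to them, and where a whole thing is asked for, a point or a joint stands for the part that bears it (a point fixed in the world has none). Each returns a list of dicts, best first, with "conf" (0 to 1); they miss things now and then, are a little off and sometimes report something else, mostly with a low value. They report only what shows in the picture. A call takes as long as a camera call. They do not tell look-alikes from the thing itself.
- boxes_of(name, picture): "rect" ([left, top, right, bottom] in pixels, round what is visible of it).
The state is a dict: "time": time; "joint_pos": joint angles; "qd": joint speeds; "effort": joint torques, N m; "position": TCP position; "eef_rot": TCP orientation; "ft_force": force on the tool from outside, world axes, zero at the start; "ft_torque": the same for the moment, N m; "opening": finger opening in m.
Only numpy, scipy, OpenCV 4.12 (cv2) and the standard library are available. Lean on these libraries where they do the work, as an engineer would, in place of code of your own. Each camera call takes 0.05 s, during which the arm holds its last target.

### The job

Load every cream jar that has a coloured lid into the carousel bay of its own colour: turn the carousel by its knob until that bay faces the feed lane, stand the jar on the lane and slide it in under the clear roof until it is fully home, upright. When all the coloured jars are in, turn the white shutter block to face the lane squarely so that the loader is closed. Leave the white-lidded jars, the amber bottle and the beaker where they stand.

Things in the scene. Friction and masses are not known exactly. Their poses are not given: they have to be found in the camera images.
- loader: Fixed round jar loader, 270 mm across; its place and yaw vary. Origin at bench level on the carousel's upright axis. Its feed lane runs out along its own -y. A clear guard 68 mm high stands round the carousel 128 to 131 mm from the axis, open (67 mm) only at the lane. A clear round roof, 232 mm across, underside 69 and top 73 mm above the bench, covers all bays.
- carousel (a joint): Carousel angle, rad, growing anticlockwise from above, 0 with the white shutter facing the lane; turns without end, starts anywhere, stays where left (friction about 0.1 N m). Places every 60 degrees, anticlockwise after the shutter: red, blue, green, yellow, black bay; the colours show on bay floors and the dial on top.
- knob_grip (a point): Grip point of the black bar knob above the roof that turns the carousel: on the axis, 103 mm above the bench. The bar is 60 mm long, 16 mm thick, from 81 to 115 mm above the bench, on a dial 100 mm across. The point turns with the carousel, the bar lying along its x axis; at carousel angle 0 its axes equal the loader's.
- load_point (a point): Fixed point where a bay or the shutter faces the lane: 88 mm from the axis along the loader's -y, at deck height (14.5 mm above the bench). Jars pass under the roof with 6 mm to spare; a gripper does not fit under it, so push the jar from behind along the loader's +y, until it meets the back stop.
- lane_spot (a point): Where to stand a jar: on the lane floor (15 mm above the bench), midway between the rails, 188 mm from the axis along the loader's -y. The floor is 76 mm wide and reaches from 127 to 249 mm from the axis; the two guide rails, 60 mm apart inside, 6 mm thick and 10 mm high, from 129 to 214 mm.
- shutter (a point): Middle of the foot of the white shutter block on the carousel, 88 mm from the axis; the block is 64 mm wide and fills its place. The loader is closed when this is at load_point.
- bay_red (a point): Middle of the floor of the red bay, 88 mm from the carousel axis, turning with the carousel: where the red jar's foot belongs. The bay is 58 mm wide between walls 26 mm high, 60 to 112 mm from the axis; the hub (radius 60 mm) is the back stop.
- bay_blue (a point): Middle of the floor of the blue bay, 88 mm from the carousel axis, turning with the carousel: where the blue jar's foot belongs. The bay is 58 mm wide between walls 26 mm high, 60 to 112 mm from the axis; the hub (radius 60 mm) is the back stop.
- bay_green (a point): Middle of the floor of the green bay, 88 mm from the carousel axis, turning with the carousel: where the green jar's foot belongs. The bay is 58 mm wide between walls 26 mm high, 60 to 112 mm from the axis; the hub (radius 60 mm) is the back stop.
- bay_yellow (a point): Middle of the floor of the yellow bay, 88 mm from the carousel axis, turning with the carousel: where the yellow jar's foot belongs. The bay is 58 mm wide between walls 26 mm high, 60 to 112 mm from the axis; the hub (radius 60 mm) is the back stop.
- bay_black (a point): Middle of the floor of the black bay, 88 mm from the carousel axis, turning with the carousel: where the black jar's foot belongs. The bay is 58 mm wide between walls 26 mm high, 60 to 112 mm from the axis; the hub (radius 60 mm) is the back stop.
- jar_red: Squat cream jar with a red lid: upright cylinder 52 mm across, 48 mm high, about 0.16 kg, heavy foot. Origin at the centre of its underside, z up through the lid. May be absent (None); three or four of the five coloured jars are present.
- jar_blue: Squat cream jar with a blue lid: upright cylinder 52 mm across, 48 mm high, about 0.16 kg, heavy foot. Origin at the centre of its underside, z up through the lid. May be absent (None); three or four of the five coloured jars are present.
- jar_green: Squat cream jar with a green lid: upright cylinder 52 mm across, 48 mm high, about 0.16 kg, heavy foot. Origin at the centre of its underside, z up through the lid. May be absent (None); three or four of the five coloured jars are present.
- jar_yellow: Squat cream jar with a yellow lid: upright cylinder 52 mm across, 48 mm high, about 0.16 kg, heavy foot. Origin at the centre of its underside, z up through the lid. May be absent (None); three or four of the five coloured jars are present.
- jar_black: Squat cream jar with a black lid: upright cylinder 52 mm across, 48 mm high, about 0.16 kg, heavy foot. Origin at the centre of its underside, z up through the lid. May be absent (None); three or four of the five coloured jars are present.
- jar_white_a: Same jar with a white lid, 52 mm across, 48 mm high, origin under its centre; to be left alone, standing among the others.
- jar_white_b: Another white-lidded jar, 52 mm across, 48 mm high, origin under its centre; to be left alone.
- amber_bottle: Amber bottle, 64 mm across, 150 mm high, origin under its centre, at the back of the bench; to be left alone.
- beaker: Low glass beaker, 80 mm across, 60 mm high, origin under its centre, at the back of the bench; to be left alone.
There are look-alikes about, which are no part of the job. Leave any pink or purple look-alike of the jar_black alone.

How it is judged:
By the outcome, as a careful person would: the job done as asked, in the order asked, and still so for the second after the job is handed in, with the robot touching nothing.
Of jar_red, jar_blue, jar_green, jar_yellow, jar_black only 3 to 4 are there at a start; the rules pass over those that are not, and their reading is None.
At some moment in a run one of jar_red, jar_blue, jar_green, jar_yellow, jar_black may be knocked a few centimetres aside while the robot is not near it.
Once in a run the grip may slacken for a moment while it holds something.
It also fails if it takes over 210 s, if anything falls off the work surface, if the arm or the gripper's body presses on something with over 40 N, if the wrist force passes 120 N, or if a joint passes its speed limit or range.

## Working session

There is one attempt and no reset: what is moved stays moved. The work goes in short steps, Python scripts to look and compute and a tool call to move; the robot and the scene stay as the last step left them, time stands still between calls to the robot, and variables do not carry over. Pictures are saved under pics/ and viewed, and the job is handed in when it is done.

Besides the shell and the picture viewer there is one more tool, called after "Request:" by a JSON object that holds its "method" and its "body". move_arm: Moves the arm, as the interface text tells. Shifts and turns lie within -1 to 1; 1 stands for 1000 mm of shift or 0.12 rad of turn. Its arguments: {"type":"object","properties":{"delta_pos":{"type":"array","items":{"type":"array","items":{"type":"number","minimum":-1,"maximum":1}}},"turn":{"type":"array","items":{"type":"array","items":{"type":"number","minimum":-1,"maximum":1}}},"grip":{"type":"array","items":{"type":"number"}},"squeeze":{"type":"number"}},"required":["delta_pos","turn","grip"]}

```bash
mkdir -p pics; cat > h.py <<'E'
from cell import *
import numpy as np, cv2
from scipy.spatial.transform import Rotation as R
def pose():
    s=observe(); return np.array(s['position']),R.from_euler('xyz',s['eef_rot'],degrees=True)
def cam(name):
    if name=='wrist':
        p,r=pose(); d=read_camera(name); T=np.eye(4);T[:3,:3]=r.as_matrix();T[:3,3]=p
        d['T']=T@np.array(d['hand_eye'])
    else:
        d=read_camera(name); d['T']=np.array(d['cam_to_world'])
    return d
def cloud(d):
    h,w=d['range_z'].shape
    u,v=np.meshgrid(np.arange(w),np.arange(h))
    n=cv2.undistortPoints(np.stack([u,v],-1).reshape(-1,1,2).astype(np.float64),np.array(d['K']),np.array(d['dist'])).reshape(h,w,2)
    z=d['range_z'].astype(float)
    P=np.stack([n[...,0]*z,n[...,1]*z,z],-1)
    return P@d['T'][:3,:3].T+d['T'][:3,3]
def ray(d,px,zw):
    n=cv2.undistortPoints(np.array(px,float).reshape(-1,1,2),np.array(d['K']),np.array(d['dist'])).reshape(-1,2)
    D=np.c_[n,np.ones(len(n))]@d['T'][:3,:3].T; o=d['T'][:3,3]
    return o+D*((zw-o[2])/D[:,2])[:,None]
E
python3 - <<'E'
from h import *
print(observe())
for n in ['scene','top']:
    d=cam(n); cv2.imwrite(f'pics/{n}0.png',cv2.resize(d['image'],None,fx=1.5,fy=1.5,interpolation=cv2.INTER_CUBIC)); print(n,d['T'].round(3).tolist(),d['K'])
E
```

```text
{'time': 0.0, 'joint_pos': array([-62.63509502,  39.53234628, -11.14390812,  89.74309445,
         9.01305384,  51.71192109, -12.32277523]), 'qd': array([-0.08124462, -0.00411036, -0.04259169, -0.04947042,  0.0562926 ,
       -0.04593971,  0.06641555]), 'effort': array([-2.17312436e-04, -5.27557504e+01, -1.26670003e+00, -1.53431386e+01,
       -5.26096125e-02,  6.63566592e-03,  1.56446572e-04]), 'position': array([0.26816602, 0.56389943, 0.26292699]), 'eef_rot': array([-1.79894884e+02,  8.94535202e-03,  1.54577415e+02]), 'ft_force': array([0.93214265, 0.57518736, 0.27857044]), 'ft_torque': array([ 0.00297687, -0.02810152,  0.07426751]), 'opening': 0.08792491254408544}
scene [[-0.775, 0.39, -0.497, 1.193], [0.631, 0.45, -0.631, 0.737], [-0.023, -0.803, -0.596, 0.838], [0.0, 0.0, 0.0, 1.0]] [[490.61081347   0.         258.46751275]
 [  0.         490.61081347 194.04636631]
 [  0.           0.           1.        ]]
top [[-0.006, -0.988, 0.157, 0.414], [-1.0, 0.007, 0.004, -0.047], [-0.005, -0.157, -0.988, 1.159], [0.0, 0.0, 0.0, 1.0]] [[456.9670213    0.         255.51698517]
 [  0.         456.9670213  198.3580659 ]
 [  0.           0.           1.        ]]
```

View pics/top0.png

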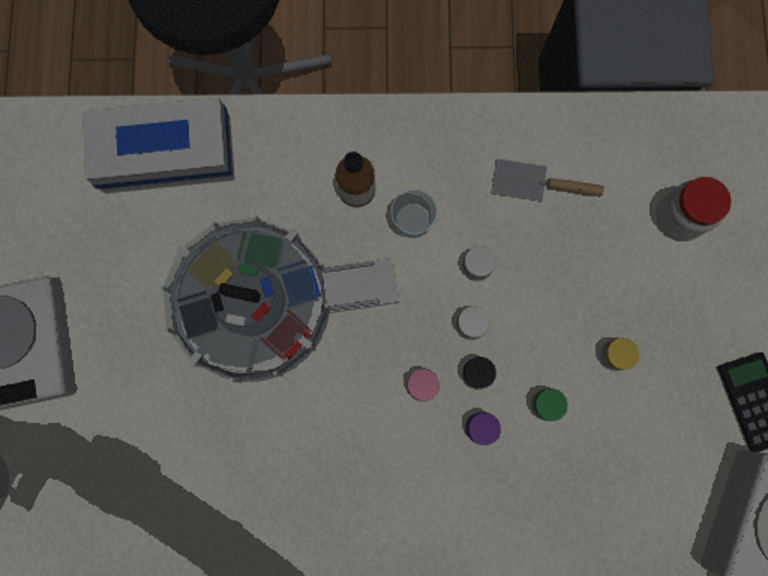

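View pics/scene0.png

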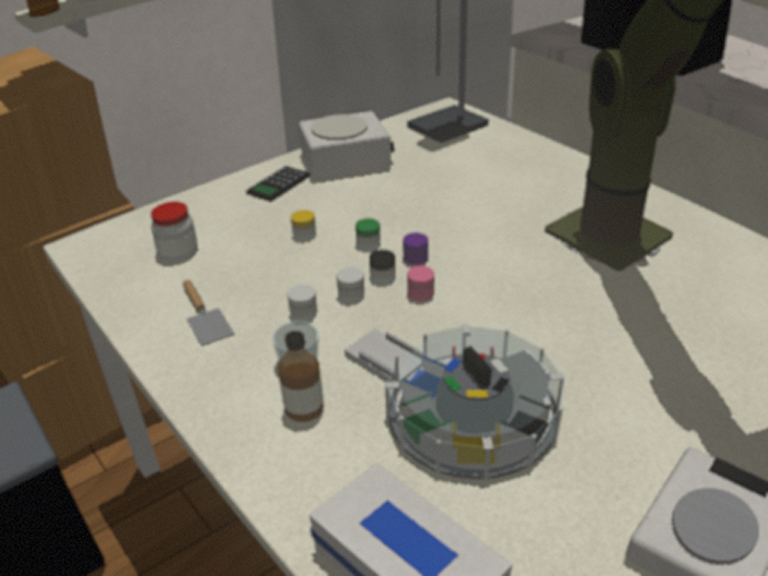

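```bash
python3 - <<'E'
from h import *
d=cam('top'); P=cloud(d); im=d['image']
np.save('/tmp/P.npy',P)
hsv=cv2.cvtColor(im,cv2.COLOR_BGR2HSV)
for n,(u,v) in dict(black=(480,373),green=(551,404),yellow=(622,353),wa=(479,262),wb=(473,322),pink=(424,384),purple=(484,428),bot=(355,180),beak=(412,212),redbig=(705,200),knob=(240,293)).items():
    u,v=int(u/1.5),int(v/1.5)
    q=P[v-25:v+26,u-25:u+26].reshape(-1,3)
    z0=np.median(P[v-2:v+3,u-2:u+3,2])
    c=np.median(P[v-3:v+4,u-3:u+4].reshape(-1,3),0)
    m=(abs(q[:,2]-z0)<0.006)&(np.hypot(*(q[:,:2]-c[:2]).T)<0.045)
    (x,y),r=cv2.minEnclosingCircle(q[m][:,:2].astype(np.float32))
    print(n,z0.round(4),q[m][:,:2].mean(0).round(4),round(x,4),round(y,4),round(r,4),m.sum())
# lane
q=P.reshape(-1,3)
for lo,hi in [(0.010,0.02),(0.02,0.03),(0.06,0.072),(0.072,0.08),(0.11,0.12)]:
    m=(q[:,2]>lo)&(q[:,2]<hi)&(abs(q[:,0]-0.42)<0.15)&(q[:,1]<0.35)&(q[:,1]>-0.1); print(lo,m.sum(),q[m].mean(0))
crop=im[130:270,95:285]; cv2.imwrite('pics/c0.png',cv2.resize(crop,None,fx=4,fy=4,interpolation=cv2.INTER_CUBIC))
z=np.clip(P[130:270,95:285,2]/0.12,0,1)*255
cv2.imwrite('pics/z0.png',cv2.resize(z.astype(np.uint8),None,fx=4,fy=4,interpolation=cv2.INTER_NEAREST))
E
```

```text
black 0.0475 [ 0.4679 -0.1962] 0.4681 -0.1966 0.0262 358
green 0.047 [ 0.4158 -0.3087] 0.4167 -0.3094 0.0265 373
yellow 0.0472 [ 0.497  -0.4284] 0.4978 -0.429 0.0267 363
wa 0.0468 [ 0.6508 -0.2016] 0.6514 -0.2019 0.026 335
wb 0.0472 [ 0.5505 -0.1886] 0.5505 -0.1892 0.0264 347
pink 0.0473 [ 0.449  -0.1047] 0.4489 -0.1048 0.0257 355
purple 0.0475 [ 0.3786 -0.2008] 0.3786 -0.2009 0.0259 377
bot 0.1082 [0.7804 0.002 ] 0.7877 0.0041 0.0272 155
beak 0.0044 [ 0.7393 -0.0887] 0.7487 -0.091 0.0449 414
redbig 0.0986 [ 0.7371 -0.5586] 0.738 -0.5599 0.0406 818
knob 0.1156 [0.5914 0.1834] 0.5911 0.1845 0.0303 174
0.01 350 [0.50671706 0.12885578 0.0144245 ]
0.02 74 [0.50827064 0.17630376 0.02451261]
0.06 1300 [0.52005964 0.18328009 0.06955872]
0.072 1606 [0.52881935 0.18375519 0.07412713]
0.11 0 [nan nan nan]<stdin>:16: RuntimeWarning: Mean of empty slice.
  ret = um.true_divide(
```

View pics/c0.png

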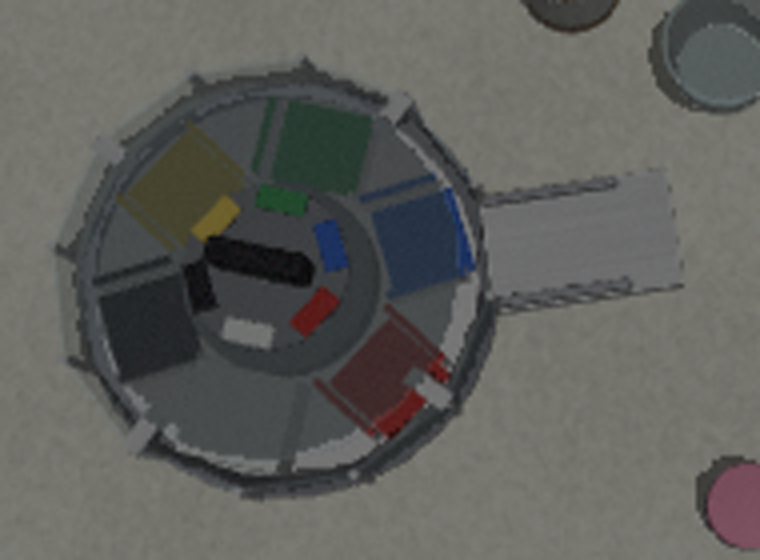

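View pics/z0.png

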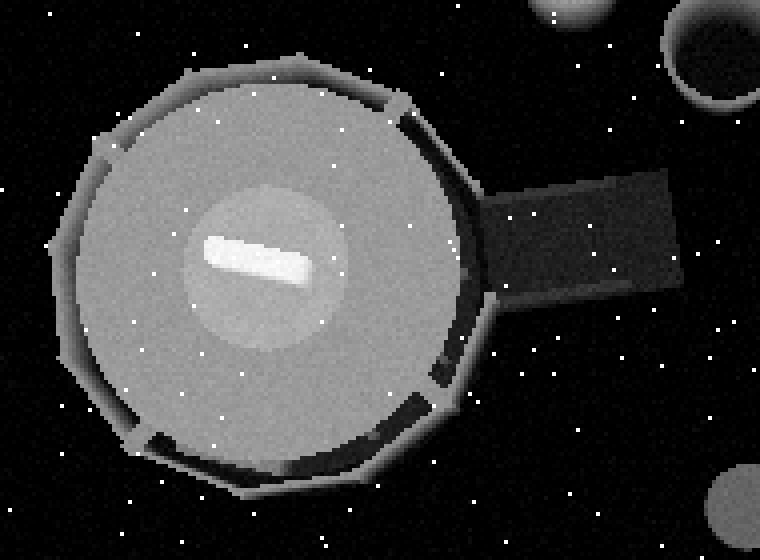

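```bash
cat >> h.py <<'E'
def loader(P):
    q=P.reshape(-1,3); q=q[(np.hypot(q[:,0]-0.59,q[:,1]-0.184)<0.3)]
    k=q[(q[:,2]>0.108)&(q[:,2]<0.12)&(np.hypot(q[:,0]-0.591,q[:,1]-0.184)<0.045)]
    (cx,cy),(w,h),a=cv2.minAreaRect(k[:,:2].astype(np.float32))
    e,v=np.linalg.eigh(np.cov((k[:,:2]-np.median(k[:,:2],0)).T)); bx=v[:,1]
    r=q[(q[:,2]>0.071)&(q[:,2]<0.0755)]
    (rx,ry),rr=cv2.minEnclosingCircle(r[(np.hypot(r[:,0]-0.591,r[:,1]-0.184)<0.117)][:,:2].astype(np.float32))
    l=q[(q[:,2]>0.011)&(q[:,2]<0.019)&(np.hypot(q[:,0]-cx,q[:,1]-cy)>0.14)&(np.hypot(q[:,0]-cx,q[:,1]-cy)<0.26)]
    m=l[:,:2]; m=m[np.hypot(*(m-np.median(m,0)).T)<0.09]
    return dict(knob=(cx,cy,w,h),kmean=k[:,:2].mean(0),barang=np.degrees(np.arctan2(bx[1],bx[0])),roof=(rx,ry,rr),lane=m.mean(0),lanerect=cv2.minAreaRect(m.astype(np.float32)))
E
python3 - <<'E'
from h import *
P=np.load('/tmp/P.npy'); L=loader(P); print(L)
c=L['kmean']; a=np.degrees(np.arctan2(*(L['lane']-c)[::-1])); print('lane dir',a)
# colour marks on dial in world
d=cam('top'); P=cloud(d); hsv=cv2.cvtColor(d['image'],cv2.COLOR_BGR2HSV)
r=np.hypot(P[...,0]-c[0],P[...,1]-c[1]); ring=(r>0.03)&(r<0.05)&(P[...,2]>0.07)&(P[...,2]<0.085)
for n,m in dict(red=((hsv[...,0]<8)|(hsv[...,0]>172))&(hsv[...,1]>120),blue=(abs(hsv[...,0]-112.)<10)&(hsv[...,1]>120),green=(abs(hsv[...,0]-60.)<15)&(hsv[...,1]>120),yellow=(abs(hsv[...,0]-23.)<6)&(hsv[...,1]>120),white=(hsv[...,1]<40)&(hsv[...,2]>130)).items():
    q=P[m&ring]; 
    if len(q): 
        v=q[:,:2].mean(0)-c; print(n,len(q),np.degrees(np.arctan2(v[1],v[0])),np.hypot(*v))
E
```

```text
{'knob': (0.5917378067970276, 0.18430161476135254, 0.059764668345451355, 0.01623469963669777), 'kmean': array([0.59123594, 0.18313668]), 'barang': np.float64(76.94105265758486), 'roof': (0.5908945798873901, 0.18375398218631744, 0.11683166027069092), 'lane': array([ 0.61890614, -0.01008914]), 'lanerect': ((0.6189115047454834, -0.005804330110549927), (0.07652981579303741, 0.1135186105966568), 7.896900653839111)}
lane dir -81.85057076751463
red 66 -132.84693157564254 0.039270314425786566
blue 66 -70.67245569947279 0.04048462060225452
green 50 -10.406808720336699 0.042147931767037
yellow 54 46.363515498378625 0.04246175704350717
```

```bash
cat >> h.py <<'E'
import json
AX=np.array([0.5913,0.184]); LY=-82.0
def pol(r,z): return [AX[0]+r*np.cos(np.radians(LY)),AX[1]+r*np.sin(np.radians(LY)),z]
def Rt(yaw,tilt=0): return R.from_euler('z',yaw,degrees=True)*R.from_euler('x',180,degrees=True)*R.from_euler('y',tilt,degrees=True)
def plan(wps,off=0.006):
    """wps: (grasp-point xyz, yaw, tilt, n rows, grip); off: TCP->controlled point along tool z"""
    p,r=pose(); rows=[];turns=[];gr=[]
    for (x,yaw,tilt,n,g) in wps:
        rt=Rt(yaw,tilt); pt=np.array(x)-rt.apply([0,0,off])
        rv=(r.inv()*rt).as_rotvec(); r0=r; p0=p.copy()
        for i in range(n):
            d=np.round(r.inv().apply(p0+(pt-p0)*(i+1)/n-p),4)
            want=r0*R.from_rotvec(rv*(i+1)/n)
            t=np.round((r.inv()*want).as_rotvec()/0.12,3)
            if np.linalg.norm(d)>0.05 or max(abs(t))>1: print('TOO BIG',d,t)
            p=p+r.apply(d); r=r*R.from_rotvec(t*0.12)
            rows.append((d+0).tolist()); turns.append((t+0).tolist()); gr.append(g)
    print(json.dumps({"delta_pos":rows,"turn":turns,"grip":gr}))
E
python3 - <<'E'
from h import *
plan([([*AX,0.19],77,0,14,0),([*AX,0.103],77,0,3,0)])
E
```

```text
{"delta_pos": [[-0.0325, -0.0146, 0.0048], [-0.0338, -0.0114, 0.0048], [-0.0347, -0.0081, 0.0049], [-0.0353, -0.0047, 0.0048], [-0.0356, -0.0013, 0.0048], [-0.0356, 0.0022, 0.0048], [-0.0352, 0.0056, 0.0048], [-0.0344, 0.0089, 0.0048], [-0.0335, 0.0123, 0.0048], [-0.0321, 0.0154, 0.0048], [-0.0305, 0.0185, 0.0048], [-0.0286, 0.0213, 0.0048], [-0.0263, 0.024, 0.0048], [-0.024, 0.0264, 0.0048], [0.0, 0.0, 0.029], [0.0, 0.0, 0.029], [0.0, 0.0, 0.029]], "turn": [[0.0, 0.0, 0.806], [-0.001, 0.001, 0.806], [0.0, 0.0, 0.806], [-0.001, 0.001, 0.806], [0.0, 0.0, 0.806], [-0.001, 0.001, 0.806], [0.0, 0.0, 0.805], [-0.001, 0.001, 0.806], [0.0, 0.0, 0.806], [-0.001, 0.001, 0.806], [0.0, 0.0, 0.806], [-0.001, 0.001, 0.806], [0.0, 0.0, 0.806], [-0.001, 0.001, 0.806], [0.0, 0.0, 0.0], [0.0, 0.0, 0.0], [0.0, 0.0, 0.0]], "grip": [0, 0, 0, 0, 0, 0, 0, 0, 0, 0, 0, 0, 0, 0, 0, 0, 0]}
```

Request:
{"method": "move_arm", "body": {"delta_pos": [[-0.0325,-0.0146,0.0048],[-0.0338,-0.0114,0.0048],[-0.0347,-0.0081,0.0048],[-0.0353,-0.0047,0.0048],[-0.0356,-0.0013,0.0048],[-0.0356,0.0022,0.0048],[-0.0352,0.0056,0.0048],[-0.0344,0.0089,0.0048],[-0.0335,0.0123,0.0048],[-0.0321,0.0154,0.0048],[-0.0305,0.0185,0.0048],[-0.0286,0.0213,0.0048],[-0.0263,0.024,0.0048],[-0.024,0.0264,0.0048],[0,0,0]], "turn": [[0,0,0.806],[0,0,0.806],[0,0,0.806],[0,0,0.806],[0,0,0.806],[0,0,0.806],[0,0,0.806],[0,0,0.806],[0,0,0.806],[0,0,0.806],[0,0,0.806],[0,0,0.806],[0,0,0.806],[0,0,0.806],[0,0,0]], "grip": [0,0,0,0,0,0,0,0,0,0,0,0,0,0,0]}}

```text
time: 1.7
position: [0.5946, 0.1776, 0.1959]
eef_rot: [179.8, 0.2, 76.4]
ft_force: [-0.2, -0.2, -0.4]
opening: 0.0882
```

```bash
python3 - <<'E'
from h import *
print(observe()['joint_pos'])
d=cam('wrist'); cv2.imwrite('pics/w1.png',d['image']); 
P=cloud(d); q=P.reshape(-1,3); k=q[(q[:,2]>0.108)&(q[:,2]<0.122)]
print(len(k),cv2.minAreaRect(k[:,:2].astype(np.float32)))
plan([([*AX,0.103],77,0,3,0)])
E
```

```text
[-25.07344164  43.99391811   7.30222483  94.82991772  -7.17369048
  41.60040128 -28.02546141]
2038 ((0.5933519601821899, 0.18593668937683105), (0.059469275176525116, 0.015809515491127968), 76.7085189819336)
{"delta_pos": [[0.0009, -0.0007, 0.029], [0.0009, -0.0007, 0.029], [0.0009, -0.0007, 0.029]], "turn": [[0.002, 0.006, -0.014], [0.003, 0.005, -0.013], [0.002, 0.006, -0.014]], "grip": [0, 0, 0]}
```

View pics/w1.png

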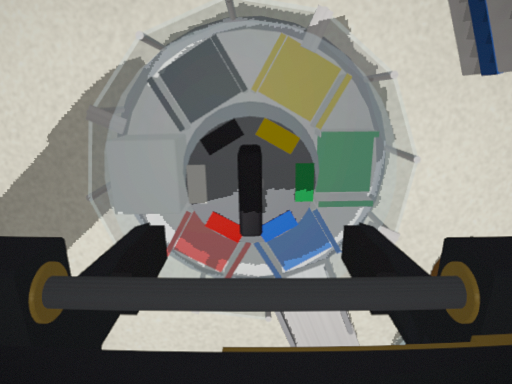

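```bash
sed -i 's/^AX=.*; LY/AX=np.array([0.5923,0.185]); LY/' h.py; python3 - <<'E'
from h import *
plan([([*AX,0.103],77,0,3,0)])
E
```

```text
{"delta_pos": [[0.0013, -0.0005, 0.029], [0.0013, -0.0004, 0.029], [0.0013, -0.0005, 0.029]], "turn": [[0.002, 0.006, -0.014], [0.003, 0.005, -0.013], [0.002, 0.006, -0.014]], "grip": [0, 0, 0]}
```

Request:
{"method": "move_arm", "body": {"delta_pos": [[0.0013,-0.0005,0.029],[0.0013,-0.0005,0.029],[0.0013,-0.0005,0.029],[0,0,0],[0,0,0],[0,0,0],[0,0,0],[0,0,0]], "turn": [[0,0.006,-0.014],[0,0.006,-0.014],[0,0.006,-0.014],[0,0,0],[0,0,0],[0,0,0],[0,0,0],[0,0,0]], "grip": [0,0,0,0,1,1,1,1], "squeeze": 30}}

```text
time: 2.55
position: [0.5908, 0.1888, 0.1099]
eef_rot: [180.0, -0.1, 77.3]
ft_force: [0.5, 0.6, 0.9]
opening: 0.0583
```

```bash
python3 - <<'E'
from h import *
s=observe();print(s['position'],s['eef_rot'],s['opening'],s['ft_force'],s['ft_torque'],s['joint_pos'])
E
```

```text
[0.59079652 0.18875003 0.1098749 ] [ 1.79987537e+02 -1.48489919e-01  7.72970011e+01] 0.05831277446928364 [0.46069604 0.57468572 0.86605425] [-0.07078324  0.04409655 -0.00414874] [-24.84536449  50.93535685   5.30583468  97.59567121  -8.06382179
  31.74956978 -27.33608666]
```

Request:
{"method": "move_arm", "body": {"delta_pos": [[-0.0034,0.0023,0],[0,0,0],[0,0,0],[0,0,0],[0,0,0],[0,0,0],[0,0,0],[0,0,0]], "turn": [[0,0,0],[0,0,0],[0,0,0],[0,0,0],[0,0,0],[0,0,0],[0,0,0],[0,0,0]], "grip": [0.5,1,1,1,1,1,1,1]}}

```text
time: 3.35
position: [0.5939, 0.1844, 0.1096]
eef_rot: [179.8, -0.2, 77.3]
ft_force: [5.8, -0.5, -4.0]
opening: 0.0159
```

```bash
python3 - <<'E'
from h import *
s=observe();print(s['position'],s['eef_rot'],s['opening'],s['ft_force'],s['ft_torque'])
E
```

```text
[0.59386255 0.18441796 0.10962035] [ 1.79825005e+02 -1.66631457e-01  7.72580836e+01] 0.01588068509510286 [ 5.75608414 -0.53179705 -4.00687047] [-0.23894258 -0.90423229  0.02830481]
```

Request:
{"method": "move_arm", "body": {"delta_pos": [[0,0,0],[0,0,0],[0,0,0],[0,0,0],[0,0,0],[0,0,0],[0,0,0],[0,0,0],[0,0,0],[0,0,0],[0,0,0],[0,0,0],[0,0,0],[0,0,0],[0,0,0],[0,0,0]], "turn": [[0,0,0.72],[0,0,0.72],[0,0,0.72],[0,0,0.72],[0,0,0.72],[0,0,0.72],[0,0,0.72],[0,0,0.72],[0,0,0.72],[0,0,0.72],[0,0,0.72],[0,0,0.72],[0,0,0.72],[0,0,0.72],[0,0,0],[0,0,0]], "grip": [1,1,1,1,1,1,1,1,1,1,1,1,1,1,1,1]}}

```text
time: 4.95
position: [0.5938, 0.1845, 0.1097]
eef_rot: [-179.9, -0.2, 7.9]
ft_force: [6.3, -0.7, -3.2]
opening: 0.0159
```

```bash
python3 - <<'E'
from h import *
s=observe();print(s['position'],s['eef_rot'],s['opening'],s['ft_force'],s['ft_torque'],s['joint_pos'])
E
```

```text
[0.59381704 0.18445988 0.10965973] [-179.93256283   -0.23091656    7.93578883] 0.015926485333540435 [ 6.26994978 -0.72251942 -3.22492402] [-0.32025764 -0.89348884 -0.13325965] [-33.89043188  53.38564697  23.10304337  97.99133472 -33.06109872
  35.30413197 -73.78099267]
```

Request:
{"method": "move_arm", "body": {"delta_pos": [[0,0,0],[0,0,0],[0,0,0],[0,0,-0.02],[0,0,-0.045],[0,0,-0.045],[0,0,0]], "turn": [[0,0,0],[0,0,0],[0,0,0],[0,0,0],[0,0,0],[0,0,0],[0,0,0]], "grip": [0.4,0.4,0.4,0.4,0.4,0.2,0.2]}}

```text
time: 5.65
position: [0.5956, 0.1845, 0.2256]
eef_rot: [-179.8, -0.7, 8.0]
ft_force: [1.9, -0.4, 1.1]
opening: 0.0673
```

```bash
sed -i 's/^AX=.*; LY/AX=np.array([0.594,0.185]); LY/' h.py
cat >> h.py <<'E'
HS=dict(green=(60,15),yellow=(24,8),red=(0,8),blue=(112,12))
def jars(show=None):
    d=cam('top'); P=cloud(d)
    if show: cv2.imwrite(f'pics/{show}.png',cv2.resize(d['image'],None,fx=1.5,fy=1.5,interpolation=cv2.INTER_CUBIC))
    hsv=cv2.cvtColor(d['image'],cv2.COLOR_BGR2HSV)
    m=((P[...,2]>0.042)&(P[...,2]<0.053)).astype(np.uint8); m=cv2.morphologyEx(m,cv2.MORPH_OPEN,np.ones((3,3)))
    n,lab,st,ce=cv2.connectedComponentsWithStats(m)
    for i in range(1,n):
        if 150<st[i,4]<600 and max(st[i,2],st[i,3])<32:
            k=lab==i; q=P[k]; (x,y),r=cv2.minEnclosingCircle(q[:,:2].astype(np.float32))
            print(np.round([x+0.0025,y+0.001,r],4),st[i,4],'px',ce[i].round(),'hsv',np.median(hsv[k],0),'mean',(q[:,:2].mean(0)+[0.0025,0.001]).round(4))
    return d,P
E
python3 - <<'E'
from h import *
p,r=pose();print(p)
d=cam('wrist'); cv2.imwrite('pics/w2.png',d['image']); 
P=cloud(d); q=P.reshape(-1,3); k=q[(q[:,2]>0.108)&(q[:,2]<0.122)]
print(len(k),cv2.minAreaRect(k[:,:2].astype(np.float32)))
jars('t2')
E
```

```text
[0.59562767 0.18453218 0.22555503]
1551 ((0.5941727757453918, 0.18527613580226898), (0.059656184166669846, 0.015523014590144157), 7.503120422363281)
[ 0.6541 -0.2009  0.0261] 322 px [320. 174.] hsv [ 60.   4. 126.] mean [ 0.6537 -0.2005]
[0.6191 0.554  0.0386] 293 px [ 15. 192.] hsv [ 30.   2. 117.] mean [0.612  0.5537]
[ 0.5536 -0.1883  0.0262] 346 px [316. 214.] hsv [ 60.   4. 130.] mean [ 0.5533 -0.1879]
[ 0.4995 -0.4277  0.0262] 346 px [415. 235.] hsv [ 24. 148. 123.] mean [ 0.5001 -0.4277]
[ 0.4706 -0.1954  0.0257] 348 px [320. 248.] hsv [120.   22.5  31. ] mean [ 0.4701 -0.1959]
[ 0.4515 -0.1038  0.0258] 347 px [282. 256.] hsv [170.  89. 133.] mean [ 0.4515 -0.1036]
[ 0.4184 -0.3083  0.026 ] 370 px [367. 270.] hsv [ 68. 126.  85.] mean [ 0.4184 -0.3079]
[ 0.3812 -0.2003  0.0258] 366 px [323. 285.] hsv [137. 122.  96.] mean [ 0.3813 -0.2   ]
```

View pics/w2.png

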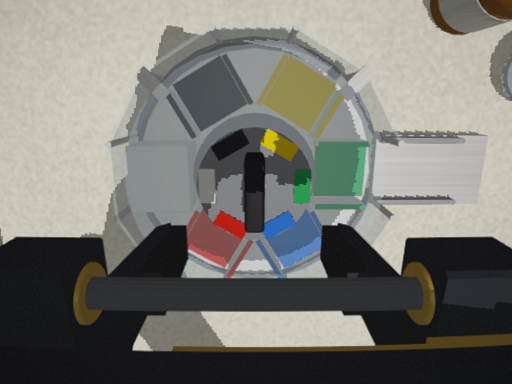

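View pics/t2.png

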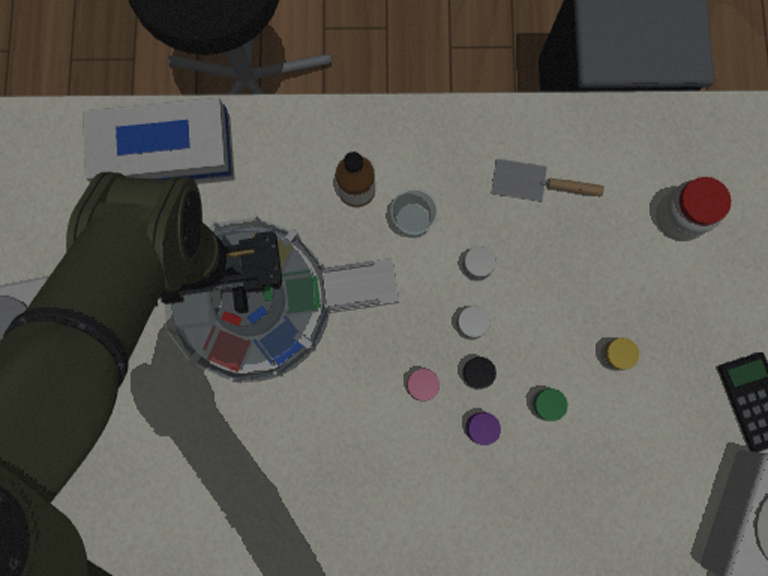

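```bash
python3 - <<'E'
from h import *
d=cam('wrist'); P=cloud(d);L=loader(P); print(L['lane'],L['lanerect'],np.degrees(np.arctan2(*(np.array(L['lanerect'][0])-L['knob'][:2])[::-1])),L['knob'])
plan([([0.4186,-0.308,0.13],90,0,14,0.1)])
E
```

```text
[ 0.62243094 -0.00833873] ((0.6210801005363464, -0.0061859190464019775), (0.07657086849212646, 0.11242447793483734), 8.510038375854492) -82.03351173001435 (0.594232976436615, 0.1856553852558136, 0.059145644307136536, 0.015745459124445915)
{"delta_pos": [[-0.0171, 0.0332, 0.0059], [-0.0204, 0.0312, 0.0058], [-0.0235, 0.029, 0.0059], [-0.0263, 0.0264, 0.0059], [-0.0289, 0.0236, 0.0058], [-0.0312, 0.0206, 0.0059], [-0.033, 0.0172, 0.0059], [-0.0347, 0.0138, 0.0059], [-0.0359, 0.0102, 0.006], [-0.0368, 0.0065, 0.0059], [-0.0372, 0.0027, 0.0059], [-0.0372, -0.0012, 0.0059], [-0.037, -0.0049, 0.006], [-0.0363, -0.0087, 0.0059]], "turn": [[-0.002, -0.001, -0.852], [-0.001, -0.001, -0.852], [-0.002, -0.001, -0.852], [-0.002, -0.001, -0.852], [-0.002, 0.0, -0.852], [-0.001, -0.001, -0.851], [-0.002, -0.001, -0.852], [-0.002, -0.001, -0.852], [-0.001, -0.001, -0.852], [-0.002, -0.001, -0.852], [-0.002, -0.001, -0.852], [-0.002, -0.001, -0.852], [-0.001, -0.001, -0.852], [-0.002, -0.001, -0.852]], "grip": [0.1, 0.1, 0.1, 0.1, 0.1, 0.1, 0.1, 0.1, 0.1, 0.1, 0.1, 0.1, 0.1, 0.1]}
```

Request:
{"method": "move_arm", "body": {"delta_pos": [[-0.0171,0.0332,0.006],[-0.0204,0.0312,0.006],[-0.0235,0.029,0.006],[-0.0263,0.0264,0.006],[-0.0289,0.0236,0.006],[-0.0312,0.0206,0.006],[-0.033,0.0172,0.006],[-0.0347,0.0138,0.006],[-0.0359,0.0102,0.006],[-0.0368,0.0065,0.006],[-0.0372,0.0027,0.006],[-0.0372,-0.0012,0.006],[-0.037,-0.0049,0.006],[-0.0363,-0.0087,0.006],[0,0,0],[0,0,0]], "turn": [[0,0,-0.852],[0,0,-0.852],[0,0,-0.852],[0,0,-0.852],[0,0,-0.852],[0,0,-0.852],[0,0,-0.852],[0,0,-0.852],[0,0,-0.852],[0,0,-0.852],[0,0,-0.852],[0,0,-0.852],[0,0,-0.852],[0,0,-0.852],[0,0,0],[0,0,0]], "grip": [0.1,0.1,0.1,0.1,0.1,0.1,0.1,0.1,0.1,0.1,0.1,0.1,0.1,0.1,0.1,0.1]}}

```text
time: 7.4
position: [0.418, -0.3082, 0.133]
eef_rot: [-179.9, -0.3, 89.8]
ft_force: [0.5, 0.8, 0.5]
opening: 0.0794
```

```bash
cat >> h.py <<'E'
def wjars(show=None):
    d=cam('wrist'); P=cloud(d)
    if show: cv2.imwrite(f'pics/{show}.png',d['image'])
    hsv=cv2.cvtColor(d['image'],cv2.COLOR_BGR2HSV)
    m=((P[...,2]>0.043)&(P[...,2]<0.053)).astype(np.uint8); m=cv2.morphologyEx(m,cv2.MORPH_OPEN,np.ones((3,3)))
    n,lab,st,ce=cv2.connectedComponentsWithStats(m)
    for i in range(1,n):
        if st[i,4]>600:
            k=lab==i; q=P[k]; (x,y),r=cv2.minEnclosingCircle(q[:,:2].astype(np.float32))
            print('W',np.round([x,y,r],4),'z',np.median(q[:,2]).round(4),st[i,4],'px',ce[i].round(),'hsv',np.median(hsv[k],0))
    return d,P
E
python3 - <<'E'
from h import *
s=observe();print(s['position'],s['eef_rot'],s['joint_pos'])
wjars('w3')
plan([([0.4186,-0.308,0.035],90,0,3,0.1)])
E
```

```text
[ 0.41799957 -0.30817008  0.13299383] [-179.89205169   -0.26848127   89.81453687] [ 34.38973104  43.70726729  -4.90125288 114.13141602   8.33510827
  22.71215638  22.9473052 ]
W [ 0.3803 -0.2007  0.026 ] z 0.0477 5630 px [192.  37.] hsv [140. 152. 131.]
W [ 0.4693 -0.196   0.026 ] z 0.0478 5142 px [339.  32.] hsv [120.  39.  17.]
W [ 0.552  -0.19    0.0264] z 0.0479 4262 px [470.  27.] hsv [ 30.   8. 156.]
W [ 0.4175 -0.3086  0.0261] z 0.0476 4247 px [253. 204.] hsv [ 70. 209.  66.]
W [ 0.4984 -0.4241  0.0254] z 0.0474 1364 px [356. 334.] hsv [ 26. 255. 167.]
{"delta_pos": [[-0.0005, -0.0001, 0.0308], [-0.0004, -0.0001, 0.0308], [-0.0004, -0.0001, 0.0307]], "turn": [[-0.003, -0.013, -0.002], [-0.003, -0.014, -0.001], [-0.002, -0.013, -0.002]], "grip": [0.1, 0.1, 0.1]}
```

View pics/w3.png

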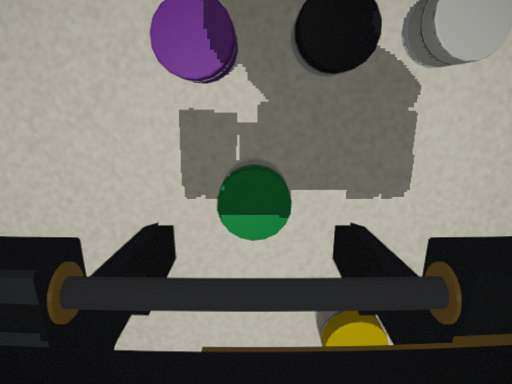

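Request:
{"method": "move_arm", "body": {"delta_pos": [[0,0,0.031],[0,0,0.031],[0,0,0.031],[0,0,0],[0,0,0],[0,0,0],[0,0,0],[0,0,0]], "turn": [[0,-0.013,0],[0,-0.013,0],[0,-0.013,0],[0,0,0],[0,0,0],[0,0,0],[0,0,0],[0,0,0]], "grip": [0.1,0.1,0.1,0.1,1,1,1,1], "squeeze": 25}}

```text
time: 8.25
position: [0.4194, -0.3085, 0.0426]
eef_rot: [179.9, 0.2, 90.0]
ft_force: [-1.1, 0.5, 7.5]
opening: 0.0514
```

```bash
python3 - <<'E'
from h import *
s=observe();print(s['position'],s['eef_rot'],s['opening'],s['ft_force'])
plan([([0.4186,-0.308,0.12],90,0,2,1),(pol(0.188,0.10),98,0,10,1),(pol(0.188,0.0515),98,0,2,1)])
E
```

```text
[ 0.41944664 -0.30845729  0.04263556] [179.94029807   0.1853906   89.96433729] 0.05141413641108863 [-1.08245915  0.48628028  7.46601734]
{"delta_pos": [[0.0001, -0.0004, -0.0417], [0.0002, -0.0004, -0.0417], [0.0307, 0.0202, 0.002], [0.0304, 0.0205, 0.002], [0.0301, 0.021, 0.002], [0.0298, 0.0215, 0.002], [0.0295, 0.0218, 0.002], [0.0292, 0.0223, 0.002], [0.0289, 0.0226, 0.002], [0.0285, 0.0231, 0.002], [0.0283, 0.0234, 0.002], [0.0279, 0.0239, 0.002], [0.0, 0.0, 0.0243], [0.0, 0.0, 0.0242]], "turn": [[0.004, 0.013, -0.003], [0.005, 0.014, -0.002], [0.0, 0.0, -0.116], [0.0, 0.0, -0.117], [0.0, 0.0, -0.116], [0.0, 0.0, -0.116], [0.0, 0.0, -0.117], [0.0, 0.0, -0.116], [0.0, 0.0, -0.117], [0.0, 0.0, -0.116], [0.0, 0.0, -0.116], [0.0, 0.0, -0.117], [0.0, 0.0, 0.0], [0.0, 0.0, 0.0]], "grip": [1, 1, 1, 1, 1, 1, 1, 1, 1, 1, 1, 1, 1, 1]}
```

Request:
{"method": "move_arm", "body": {"delta_pos": [[0,0,-0.042],[0,0,-0.042],[0.0307,0.0202,0.002],[0.0304,0.0205,0.002],[0.0301,0.021,0.002],[0.0298,0.0215,0.002],[0.0295,0.0218,0.002],[0.0292,0.0223,0.002],[0.0289,0.0226,0.002],[0.0285,0.0231,0.002],[0.0283,0.0234,0.002],[0.0279,0.0239,0.002],[0,0,0],[0,0,0]], "turn": [[0,0,0],[0,0,0],[0,0,-0.116],[0,0,-0.116],[0,0,-0.116],[0,0,-0.116],[0,0,-0.116],[0,0,-0.116],[0,0,-0.116],[0,0,-0.116],[0,0,-0.116],[0,0,-0.116],[0,0,0],[0,0,0]], "grip": [1,1,1,1,1,1,1,1,1,1,1,1,1,1]}}

```text
time: 9.65
position: [0.6211, -0.0001, 0.1048]
eef_rot: [180.0, 0.1, 98.1]
ft_force: [-0.3, -0.3, -1.6]
opening: 0.0512
```

```bash
python3 - <<'E'
from h import *
s=observe();print(s['position'],s['eef_rot'],s['opening'],s['ft_force'])
d=cam('wrist'); cv2.imwrite('pics/w4.png',d['image']); 
plan([(pol(0.188,0.0515),98,0,3,1)])
E
```

```text
[ 6.21148686e-01 -1.40446963e-04  1.04825557e-01] [1.79990793e+02 1.17611847e-01 9.80756587e+01] 0.051200804555454386 [-0.33831416 -0.32108094 -1.55530813]
{"delta_pos": [[0.0004, -0.0001, 0.0158], [0.0003, -0.0001, 0.0157], [0.0003, -0.0001, 0.0158]], "turn": [[-0.002, 0.009, -0.003], [-0.002, 0.009, -0.002], [-0.002, 0.01, -0.003]], "grip": [1, 1, 1]}
```

View pics/w4.png

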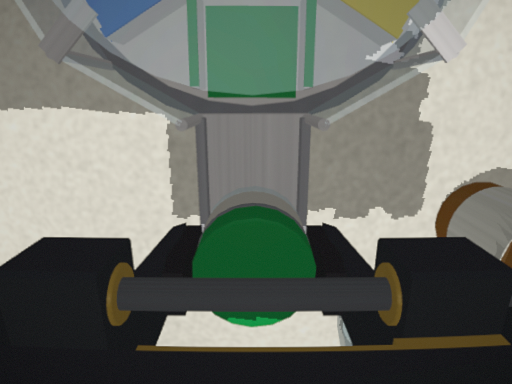

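Request:
{"method": "move_arm", "body": {"delta_pos": [[0,0,0.016],[0,0,0.016],[0,0,0.0155],[0,0,0],[0,0,0],[0,0,0],[0,0,0],[0,0,0]], "turn": [[0,0.009,0],[0,0.009,0],[0,0.009,0],[0,0,0],[0,0,0],[0,0,0],[0,0,0],[0,0,0]], "grip": [1,1,1,1,1,0.25,0.25,0.25]}}

```text
time: 10.5
position: [0.6214, -0.0014, 0.0574]
eef_rot: [180.0, -0.0, 98.0]
ft_force: [0.1, -0.2, 0.2]
opening: 0.0663
```

```bash
python3 - <<'E'
from h import *
s=observe();print(s['position'],s['eef_rot'],s['opening'],s['ft_force'])
plan([(pol(0.188,0.09),98,0,2,.25),(pol(0.246,0.09),98,15,3,.8),(pol(0.243,0.033),98,15,3,0.8)],0.025)
E
```

```text
[ 0.62144969 -0.00138737  0.05744084] [ 1.79956372e+02 -3.78224846e-02  9.79581246e+01] 0.0662796603787275 [ 0.14789586 -0.20337772  0.22993198]
{"delta_pos": [[0.0002, -0.0006, -0.0288], [0.0002, -0.0006, -0.0288], [-0.0215, 0.0, 0.0003], [-0.0214, 0.0, -0.0016], [-0.0212, 0.0, -0.0034], [-0.004, 0.0, 0.0186], [-0.0039, 0.0, 0.0186], [-0.004, 0.0, 0.0186]], "turn": [[0.003, -0.003, -0.003], [0.003, -0.002, -0.003], [0.0, 0.727, 0.0], [0.0, 0.727, 0.0], [0.0, 0.727, 0.0], [0.0, 0.0, 0.0], [0.0, 0.0, 0.0], [0.0, 0.0, 0.0]], "grip": [0.25, 0.25, 0.8, 0.8, 0.8, 0.8, 0.8, 0.8]}
```

Request:
{"method": "move_arm", "body": {"delta_pos": [[0,-0.0006,-0.029],[0,-0.0006,-0.029],[-0.0215,0,0.0003],[-0.0214,0,-0.0016],[-0.0212,0,-0.0034],[0,0,0],[-0.004,0,0.0186],[-0.004,0,0.0186],[-0.004,0,0.0186],[0,0,0],[0,0,0]], "turn": [[0,0,0],[0,0,0],[0,0.727,0],[0,0.727,0],[0,0.727,0],[0,0,0],[0,0,0],[0,0,0],[0,0,0],[0,0,0],[0,0,0]], "grip": [0.25,0.25,0.8,0.8,0.8,0.8,0.8,0.8,0.8,0.8,0.8]}}

```text
time: 11.6
position: [0.6286, -0.0621, 0.0575]
eef_rot: [-180.0, -15.0, 98.0]
ft_force: [-0.1, -0.4, 0.1]
opening: 0.0175
```

```bash
python3 - <<'E'
from h import *
s=observe();print(s['position'],s['eef_rot'],s['opening'],s['ft_force'])
p,r=pose(); t=p+r.apply([0,0,.025]); print('tip',t,np.hypot(*(t[:2]-AX)))
d=cam('wrist'); cv2.imwrite('pics/w5.png',d['image']); 
plan([(pol(0.128,0.034),98,15,8,.8)],0.025)
E
```

```text
[ 0.62856855 -0.06214153  0.05748443] [-179.99463138  -15.02099336   97.98629989] 0.017495101010626943 [-0.10395626 -0.36818799  0.11067921]
tip [ 0.62766601 -0.05572537  0.03333866] 0.24306810963170533
{"delta_pos": [[0.0139, -0.0001, 0.0037], [0.0139, 0.0, 0.0037], [0.014, 0.0, 0.0038], [0.0139, -0.0001, 0.0037], [0.0139, 0.0, 0.0037], [0.0139, -0.0001, 0.0037], [0.0139, 0.0, 0.0038], [0.014, -0.0001, 0.0037]], "turn": [[0.001, 0.0, 0.0], [0.002, 0.0, 0.0], [0.001, 0.0, 0.0], [0.002, 0.0, 0.0], [0.001, 0.0, 0.0], [0.001, 0.0, 0.0], [0.002, 0.0, 0.0], [0.001, 0.0, 0.0]], "grip": [0.8, 0.8, 0.8, 0.8, 0.8, 0.8, 0.8, 0.8]}
```

View pics/w5.png

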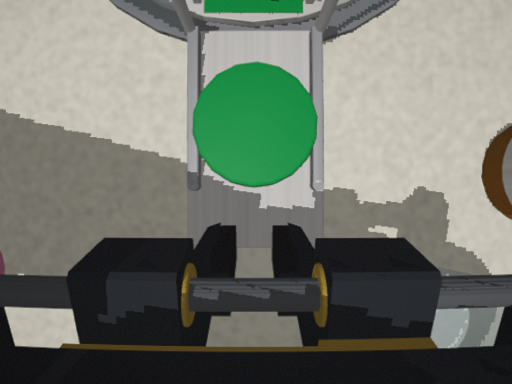

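Request:
{"method": "move_arm", "body": {"delta_pos": [[0.0139,0,0.0037],[0.0139,0,0.0037],[0.0139,0,0.0037],[0.0139,0,0.0037],[0.0139,0,0.0037],[0.0139,0,0.0037],[0.0139,0,0.0037],[0.0139,0,0.0037],[0,0,0]], "turn": [[0,0,0],[0,0,0],[0,0,0],[0,0,0],[0,0,0],[0,0,0],[0,0,0],[0,0,0],[0,0,0]], "grip": [0.8,0.8,0.8,0.8,0.8,0.8,0.8,0.8,0.8]}}

```text
time: 12.55
position: [0.6116, 0.0558, 0.0576]
eef_rot: [-180.0, -15.2, 98.2]
ft_force: [-0.4, 0.4, 0.6]
opening: 0.0176
```

```bash
python3 - <<'E'
from h import *
s=observe();print(s['position'],s['eef_rot'],s['opening'],s['ft_force'])
p,r=pose(); t=p+r.apply([0,0,.025]); print('tip',t,np.hypot(*(t[:2]-AX)))
d=cam('wrist'); cv2.imwrite('pics/w6.png',d['image']); 
E
```

```text
[0.61156395 0.05583538 0.05764034] [-179.95523742  -15.22713466   98.20737479] 0.017649704239127626 [-0.42098895  0.43628987  0.61758322]
tip [0.61060726 0.06233149 0.03351804] 0.12378757514940893
```

View pics/w6.png

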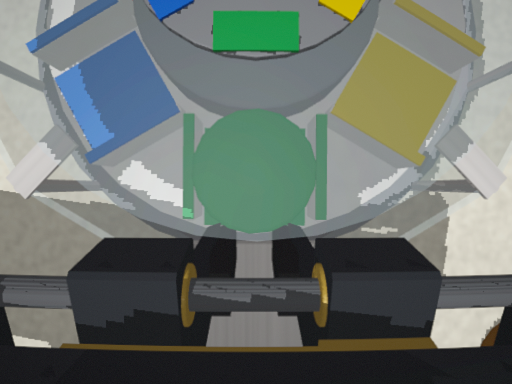

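Request:
{"method": "move_arm", "body": {"delta_pos": [[0.0015,0,0.0004],[0.0015,0,0.0004],[0.0015,0,0.0004],[0,0,0],[0,0,0]], "turn": [[0,0,0],[0,0,0],[0,0,0],[0,0,0],[0,0,0]], "grip": [0.8,0.8,0.8,0.8,0.8]}}

```text
time: 13.1
position: [0.6121, 0.0558, 0.0575]
eef_rot: [180.0, -15.0, 98.0]
ft_force: [-0.8, 0.2, -0.3]
opening: 0.0179
```

```bash
cat >> h.py <<'E'
def tip():
    s=observe();p,r=pose(); t=p+r.apply([0,0,.025]); print('tip',t.round(4),np.hypot(*(t[:2]-AX)).round(4),'F',s['ft_force'].round(1),s['opening'])
E
python3 -c "
from h import *
tip()"
```

```text
tip [0.6112 0.0623 0.0334] 0.1239 F [-0.8  0.2 -0.3] 0.017931742514839064
```

Request:
{"method": "move_arm", "body": {"delta_pos": [[0.0015,0,0.0004],[0.0015,0,0.0004],[0.0015,0,0.0004],[0,0,0],[0,0,0]], "turn": [[0,0,0],[0,0,0],[0,0,0],[0,0,0],[0,0,0]], "grip": [0.8,0.8,0.8,0.8,0.8]}}

```text
time: 13.6
position: [0.6113, 0.0606, 0.0575]
eef_rot: [180.0, -15.0, 98.0]
ft_force: [0.8, -1.4, -0.2]
opening: 0.0174
```

```bash
python3 -c "
from h import *
tip()"
```

```text
tip [0.6104 0.067  0.0334] 0.1191 F [ 0.8 -1.4 -0.2] 0.017378275270104767
```

Slight contact. A little more.

Request:
{"method": "move_arm", "body": {"delta_pos": [[0.0015,0,0.0004],[0.0015,0,0.0004],[0,0,0],[0,0,0]], "turn": [[0,0,0],[0,0,0],[0,0,0],[0,0,0]], "grip": [0.8,0.8,0.8,0.8]}}

```text
time: 14.0
position: [0.6113, 0.0613, 0.0574]
eef_rot: [180.0, -14.9, 97.9]
ft_force: [0.5, -5.0, 1.2]
opening: 0.0171
```

```bash
python3 -c "
from h import *
tip()
d=cam('wrist'); cv2.imwrite('pics/w7.png',d['image'])"
```

```text
tip [0.6104 0.0677 0.0332] 0.1185 F [ 0.5 -5.   1.2] 0.017149975661372267
```

View pics/w7.png

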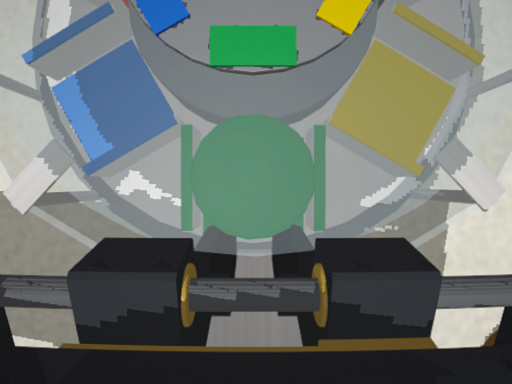

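```bash
python3 - <<'E'
from h import *
plan([(pol(0.158,0.037),98,15,2,.8),(pol(0.15,0.17),98,0,4,.5),([*AX,0.15],188,0,14,0.4)],0.025)
E
```

```text
{"delta_pos": [[-0.0186, 0.0001, -0.0069], [-0.0187, 0.0, -0.0069], [0.0122, 0.0, -0.0314], [0.0101, 0.0, -0.0321], [0.0079, 0.0, -0.0327], [0.0058, 0.0, -0.0332], [0.0107, 0.0, 0.0014], [0.0107, 0.0012, 0.0015], [0.0104, 0.0024, 0.0014], [0.0101, 0.0035, 0.0014], [0.0097, 0.0047, 0.0015], [0.0091, 0.0057, 0.0014], [0.0083, 0.0067, 0.0014], [0.0076, 0.0075, 0.0014], [0.0067, 0.0084, 0.0015], [0.0057, 0.0091, 0.0014], [0.0046, 0.0096, 0.0014], [0.0036, 0.0102, 0.0015], [0.0023, 0.0104, 0.0014], [0.0012, 0.0107, 0.0014]], "turn": [[0.004, 0.01, -0.009], [0.005, 0.011, -0.009], [0.0, -0.546, 0.0], [0.0, -0.545, 0.0], [0.0, -0.546, 0.0], [0.0, -0.545, 0.001], [0.0, 0.0, -0.935], [0.0, 0.0, -0.935], [0.0, 0.0, -0.935], [0.0, 0.0, -0.935], [0.0, 0.0, -0.935], [0.0, 0.0, -0.935], [0.0, 0.0, -0.935], [0.0, 0.0, -0.935], [0.0, 0.0, -0.935], [0.0, 0.0, -0.935], [0.0, 0.0, -0.935], [0.0, 0.0, -0.935], [0.0, 0.0, -0.935], [0.0, 0.0, -0.935]], "grip": [0.8, 0.8, 0.5, 0.5, 0.5, 0.5, 0.4, 0.4, 0.4, 0.4, 0.4, 0.4, 0.4, 0.4, 0.4, 0.4, 0.4, 0.4, 0.4, 0.4]}
```

Request:
{"method": "move_arm", "body": {"delta_pos": [[-0.0186,0,-0.0069],[-0.0187,0,-0.0069],[0.0122,0,-0.0314],[0.0101,0,-0.0321],[0.0079,0,-0.0327],[0.0058,0,-0.0332],[0.0107,0,0.0014],[0.0107,0.0012,0.0014],[0.0104,0.0024,0.0014],[0.0101,0.0035,0.0014],[0.0097,0.0047,0.0014],[0.0091,0.0057,0.0014],[0.0083,0.0067,0.0014],[0.0076,0.0075,0.0014],[0.0067,0.0084,0.0014],[0.0057,0.0091,0.0014],[0.0046,0.0096,0.0014],[0.0036,0.0102,0.0014],[0.0023,0.0104,0.0014],[0.0012,0.0107,0.0014]], "turn": [[0,0.01,-0.009],[0,0.01,-0.009],[0,-0.546,0],[0,-0.546,0],[0,-0.546,0],[0,-0.546,0],[0,0,-0.935],[0,0,-0.935],[0,0,-0.935],[0,0,-0.935],[0,0,-0.935],[0,0,-0.935],[0,0,-0.935],[0,0,-0.935],[0,0,-0.935],[0,0,-0.935],[0,0,-0.935],[0,0,-0.935],[0,0,-0.935],[0,0,-0.935]], "grip": [0.8,0.8,0.5,0.5,0.5,0.5,0.4,0.4,0.4,0.4,0.4,0.4,0.4,0.4,0.4,0.4,0.4,0.4,0.4,0.4]}}

```text
time: 16.05
position: [0.5928, 0.1883, 0.1759]
eef_rot: [179.8, 0.0, -171.6]
ft_force: [-0.5, 0.6, 0.1]
opening: 0.0529
```

Request:
{"method": "move_arm", "body": {"delta_pos": [[0,0,0],[0,0,0]], "turn": [[0,0,0],[0,0,0]], "grip": [0.4,0.4]}}

```text
time: 16.25
position: [0.593, 0.1872, 0.1759]
eef_rot: [179.8, 0.0, -172.0]
ft_force: [0.6, -1.3, -0.6]
opening: 0.0527
```

```bash
python3 - <<'E'
from h import *
print(observe()['joint_pos']);tip()
d=cam('wrist'); cv2.imwrite('pics/w8.png',d['image']); 
P=cloud(d); q=P.reshape(-1,3); k=q[(q[:,2]>0.108)&(q[:,2]<0.122)&(np.hypot(q[:,0]-AX[0],q[:,1]-AX[1])<0.04)]
print(len(k),cv2.minAreaRect(k[:,:2].astype(np.float32)))
plan([([*AX,0.103],188,0,3,0.4)])
E
```

```text
[ -8.29255702  46.92695377 -24.47066901  94.39089893  25.46634265
  44.22987853  53.58704138]
tip [0.593  0.1873 0.1509] 0.0025 F [ 0.6 -1.3 -0.6] 0.05266547673023104
2387 ((0.5931422710418701, 0.18495647609233856), (0.05965562164783478, 0.015936551615595818), 7.664733409881592)
{"delta_pos": [[-0.0002, -0.0006, 0.0223], [-0.0001, -0.0006, 0.0223], [-0.0002, -0.0005, 0.0223]], "turn": [[0.006, 0.001, -0.003], [0.007, 0.001, -0.004], [0.006, 0.001, -0.003]], "grip": [0.4, 0.4, 0.4]}
```

View pics/w8.png

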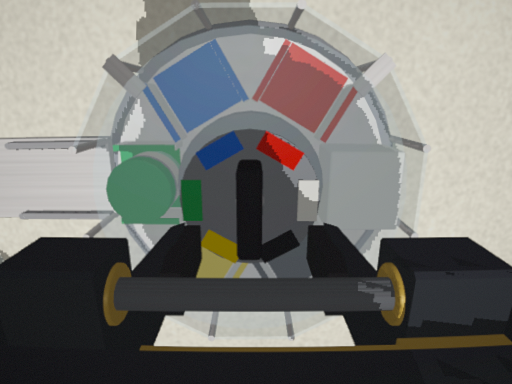

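Request:
{"method": "move_arm", "body": {"delta_pos": [[0,-0.0006,0.0223],[0,-0.0006,0.0223],[0,-0.0006,0.0223],[0,0,0],[0,0,0],[0,0,0],[0,0,0],[0,0,0],[0,0,0]], "turn": [[0,0,0],[0,0,0],[0,0,0],[0,0,0],[0,0,0],[0,0,0],[0,0,0],[0,0,0],[0,0,0]], "grip": [0.4,0.4,0.4,0.4,1,1,1,1,1], "squeeze": 30}}

```text
time: 17.2
position: [0.5938, 0.1845, 0.1092]
eef_rot: [179.9, 0.0, -172.0]
ft_force: [-2.8, 3.4, 1.0]
opening: 0.0157
```

```bash
python3 - <<'E'
from h import *
s=observe();print(s['position'],s['eef_rot'],s['opening'],s['ft_force'],s['ft_torque'],s['joint_pos'])
E
```

```text
[0.59382007 0.18451597 0.10921292] [ 1.79928529e+02  4.18548969e-02 -1.71952448e+02] 0.01565061529956348 [-2.77309984  3.42918484  1.02518601] [ 0.77577664  0.39492268 -0.11560603] [ -9.66249614  52.07935607 -21.56817538  96.42421157  28.69945819
  37.00354348  51.13316889]
```

Request:
{"method": "move_arm", "body": {"delta_pos": [[0,0,0],[0,0,0],[0,0,0],[0,0,0],[0,0,0],[0,0,0],[0,0,0],[0,0,0],[0,0,0],[0,0,0],[0,0,0],[0,0,0],[0,0,0],[0,0,0],[0,0,0]], "turn": [[0,0,0.727],[0,0,0.727],[0,0,0.727],[0,0,0.727],[0,0,0.727],[0,0,0.727],[0,0,0.727],[0,0,0.727],[0,0,0.727],[0,0,0.727],[0,0,0.727],[0,0,0.727],[0,0,0],[0,0,0],[0,0,0]], "grip": [1,1,1,1,1,1,1,1,1,1,1,1,1,1,1]}}

```text
time: 18.7
position: [0.5939, 0.1847, 0.1092]
eef_rot: [179.9, -0.1, 128.1]
ft_force: [0.1, -3.2, 2.8]
opening: 0.0157
```

```bash
python3 - <<'E'
from h import *
s=observe();print(s['position'],s['eef_rot'],s['opening'],s['ft_force'],s['ft_torque'])
E
```

```text
[0.59386453 0.18466271 0.10920848] [ 1.79901143e+02 -6.87239946e-02  1.28139422e+02] 0.015732934530315833 [ 0.07612916 -3.16819243  2.79719584] [-0.71736317 -0.10116742 -0.03774375]
```

Release, lift, look.

Request:
{"method": "move_arm", "body": {"delta_pos": [[0,0,0],[0,0,0],[0,0,0],[0,0,-0.02],[0,0,-0.045],[0,0,-0.03],[0,0,0],[0,0,0]], "turn": [[0,0,0],[0,0,0],[0,0,0],[0,0,0],[0,0,0],[0,0,0],[0,0,0],[0,0,0]], "grip": [0.4,0.4,0.4,0.4,0.4,0.1,0.1,0.1]}}

```text
time: 19.5
position: [0.5936, 0.1856, 0.2044]
eef_rot: [179.8, -0.1, 128.1]
ft_force: [-0.2, -0.2, 0.1]
opening: 0.0746
```

```bash
python3 - <<'E'
from h import *
d=cam('wrist'); cv2.imwrite('pics/w9.png',d['image']); 
P=cloud(d); q=P.reshape(-1,3); k=q[(q[:,2]>0.108)&(q[:,2]<0.122)&(np.hypot(q[:,0]-AX[0],q[:,1]-AX[1])<0.04)]
print(len(k),cv2.minAreaRect(k[:,:2].astype(np.float32)))
jars()
plan([([0.4995,-0.4275,0.125],70,0,17,0.1)])
E
```

```text
1847 ((0.593045711517334, 0.1856260895729065), (0.016019174829125404, 0.05908716470003128), 37.72949981689453)
[ 0.6536 -0.2002  0.0258] 304 px [319. 174.] hsv [ 60.   4. 135.] mean [ 0.6538 -0.2   ]
[ 0.5535 -0.188   0.0262] 344 px [315. 214.] hsv [ 60.   4. 139.] mean [ 0.5533 -0.1874]
[ 0.5    -0.4283  0.0262] 342 px [415. 236.] hsv [ 24. 147. 132.] mean [ 0.4993 -0.4279]
[ 0.4706 -0.1955  0.0256] 336 px [319. 248.] hsv [120.  16.  34.] mean [ 0.4705 -0.1953]
[ 0.4515 -0.1038  0.0257] 349 px [282. 256.] hsv [170.  89. 142.] mean [ 0.4519 -0.104 ]
[ 0.3812 -0.2003  0.0259] 363 px [322. 286.] hsv [137. 123. 103.] mean [ 0.3805 -0.1997]
{"delta_pos": [[-0.025, -0.0266, 0.0042], [-0.0265, -0.025, 0.0041], [-0.028, -0.0234, 0.0042], [-0.0293, -0.0217, 0.0041], [-0.0305, -0.0199, 0.0042], [-0.0317, -0.018, 0.0042], [-0.0327, -0.0161, 0.0041], [-0.0336, -0.0142, 0.0042], [-0.0344, -0.0121, 0.0042], [-0.035, -0.01, 0.0042], [-0.0356, -0.008, 0.0041], [-0.036, -0.0058, 0.0042], [-0.0362, -0.0036, 0.0042], [-0.0365, -0.0015, 0.0042], [-0.0364, 0.0007, 0.0042], [-0.0363, 0.0029, 0.0042], [-0.0361, 0.005, 0.0042]], "turn": [[-0.001, -0.001, 0.497], [-0.001, -0.001, 0.498], [-0.001, -0.002, 0.497], [-0.001, -0.001, 0.497], [-0.001, -0.001, 0.498], [0.0, -0.002, 0.497], [-0.001, -0.001, 0.497], [-0.001, -0.001, 0.497], [-0.001, -0.001, 0.498], [-0.001, -0.001, 0.497], [-0.001, -0.002, 0.497], [-0.001, -0.001, 0.498], [-0.001, -0.001, 0.497], [-0.001, -0.001, 0.497], [-0.001, -0.002, 0.498], [0.0, -0.001, 0.497], [-0.001, -0.001, 0.497]], "grip": [0.1, 0.1, 0.1, 0.1, 0.1, 0.1, 0.1, 0.1, 0.1, 0.1, 0.1, 0.1, 0.1, 0.1, 0.1, 0.1, 0.1]}
```

View pics/w9.png

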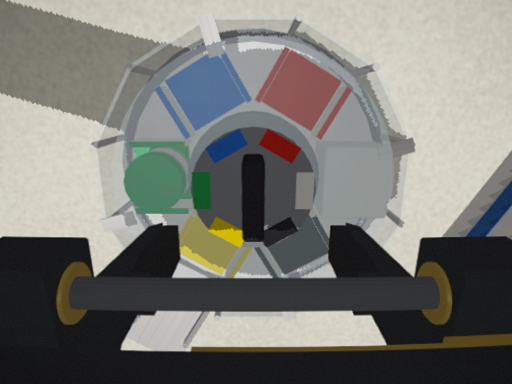

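Request:
{"method": "move_arm", "body": {"delta_pos": [[-0.025,-0.0266,0.0042],[-0.0265,-0.025,0.0042],[-0.028,-0.0234,0.0042],[-0.0293,-0.0217,0.0042],[-0.0305,-0.0199,0.0042],[-0.0317,-0.018,0.0042],[-0.0327,-0.0161,0.0042],[-0.0336,-0.0142,0.0042],[-0.0344,-0.0121,0.0042],[-0.035,-0.01,0.0042],[-0.0356,-0.008,0.0042],[-0.036,-0.0058,0.0042],[-0.0362,-0.0036,0.0042],[-0.0365,-0.0015,0.0042],[-0.0364,0.0007,0.0042],[-0.0363,0.0029,0.0042],[-0.0361,0.005,0.0042],[0,0,0],[0,0,0]], "turn": [[0,0,0.497],[0,0,0.497],[0,0,0.497],[0,0,0.497],[0,0,0.497],[0,0,0.497],[0,0,0.497],[0,0,0.497],[0,0,0.497],[0,0,0.497],[0,0,0.497],[0,0,0.497],[0,0,0.497],[0,0,0.497],[0,0,0.497],[0,0,0.497],[0,0,0.497],[0,0,0],[0,0,0]], "grip": [0.1,0.1,0.1,0.1,0.1,0.1,0.1,0.1,0.1,0.1,0.1,0.1,0.1,0.1,0.1,0.1,0.1,0.1,0.1]}}

```text
time: 21.5
position: [0.4991, -0.4273, 0.129]
eef_rot: [-179.8, -0.2, 69.9]
ft_force: [0.0, 0.7, 0.0]
opening: 0.0795
```

```bash
python3 - <<'E'
from h import *
s=observe();print(s['position'],s['eef_rot'],s['joint_pos'])
wjars('w10')
plan([([0.4995,-0.4275,0.035],70,0,3,0.1)])
E
```

```text
[ 0.49907914 -0.42733648  0.12900917] [-179.79012447   -0.20092656   69.92568991] [35.82064265 51.43936731  1.5119469  89.74985215 -2.08447083 39.09787057
 18.31291202]
W [ 0.499  -0.4282  0.0261] z 0.0475 4384 px [255. 206.] hsv [ 26. 255.  98.]
{"delta_pos": [[-0.0007, 0.0001, 0.0295], [-0.0007, 0.0001, 0.0294], [-0.0007, 0.0, 0.0295]], "turn": [[-0.009, -0.013, 0.003], [-0.009, -0.013, 0.003], [-0.009, -0.013, 0.002]], "grip": [0.1, 0.1, 0.1]}
```

View pics/w10.png

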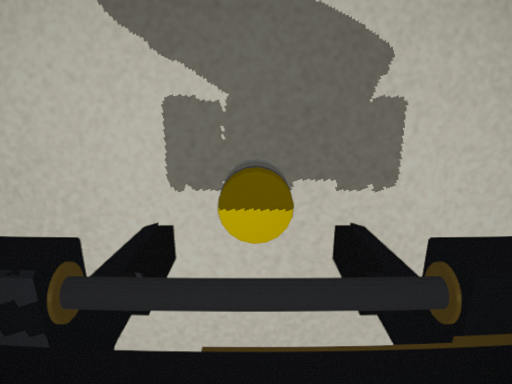

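The yellow lid sits at (255,206), centred between the jaws, and both cameras agree within 1 mm.

Request:
{"method": "move_arm", "body": {"delta_pos": [[0,0,0.0295],[0,0,0.0295],[0,0,0.0295],[0,0,0],[0,0,0],[0,0,0],[0,0,0],[0,0,0]], "turn": [[-0.009,-0.013,0],[-0.009,-0.013,0],[-0.009,-0.013,0],[0,0,0],[0,0,0],[0,0,0],[0,0,0],[0,0,0]], "grip": [0.1,0.1,0.1,0.1,1,1,1,1], "squeeze": 25}}

```text
time: 22.35
position: [0.5009, -0.4275, 0.0439]
eef_rot: [179.8, 0.1, 70.0]
ft_force: [-0.3, 1.2, 4.8]
opening: 0.0511
```

```bash
python3 - <<'E'
from h import *
s=observe();print(s['position'],s['eef_rot'],s['opening'],s['ft_force'])
plan([([0.4995,-0.4275,0.12],70,0,2,1),(pol(0.188,0.10),98,0,13,1)])
E
```

```text
[ 0.50092198 -0.42749697  0.04385455] [1.79767068e+02 1.40555734e-01 7.00100493e+01] 0.05111074099640096 [-0.26398129  1.21479462  4.81334761]
{"delta_pos": [[-0.0003, -0.0005, -0.0411], [-0.0003, -0.0006, -0.041], [0.034, -0.0025, 0.0015], [0.034, -0.0012, 0.0016], [0.0341, 0.0001, 0.0015], [0.0341, 0.0013, 0.0015], [0.034, 0.0026, 0.0016], [0.0338, 0.0039, 0.0015], [0.0337, 0.0052, 0.0015], [0.0335, 0.0064, 0.0016], [0.0332, 0.0077, 0.0015], [0.0329, 0.0089, 0.0015], [0.0325, 0.0102, 0.0016], [0.0321, 0.0114, 0.0015], [0.0317, 0.0125, 0.0015]], "turn": [[0.017, 0.01, 0.001], [0.017, 0.01, 0.001], [0.0, 0.0, -0.313], [0.0, 0.0, -0.314], [0.0, 0.0, -0.313], [0.0, 0.0, -0.313], [0.0, 0.0, -0.314], [0.0, 0.0, -0.313], [0.0, 0.0, -0.313], [0.0, 0.0, -0.313], [0.0, 0.0, -0.314], [0.0, 0.0, -0.313], [0.0, 0.0, -0.313], [0.0, 0.0, -0.314], [0.0, 0.0, -0.313]], "grip": [1, 1, 1, 1, 1, 1, 1, 1, 1, 1, 1, 1, 1, 1, 1]}
```

Request:
{"method": "move_arm", "body": {"delta_pos": [[0,-0.0005,-0.041],[0,-0.0005,-0.041],[0.034,-0.0025,0.0015],[0.034,-0.0012,0.0015],[0.0341,0,0.0015],[0.0341,0.0013,0.0015],[0.034,0.0026,0.0015],[0.0338,0.0039,0.0015],[0.0337,0.0052,0.0015],[0.0335,0.0064,0.0015],[0.0332,0.0077,0.0015],[0.0329,0.0089,0.0015],[0.0325,0.0102,0.0015],[0.0321,0.0114,0.0015],[0.0317,0.0125,0.0015],[0,0,0],[0,0,0],[0,0,0]], "turn": [[0.017,0.01,0],[0.017,0.01,0],[0,0,-0.313],[0,0,-0.313],[0,0,-0.313],[0,0,-0.313],[0,0,-0.313],[0,0,-0.313],[0,0,-0.313],[0,0,-0.313],[0,0,-0.313],[0,0,-0.313],[0,0,-0.313],[0,0,-0.313],[0,0,-0.313],[0,0,0],[0,0,0],[0,0,0]], "grip": [1,1,1,1,1,1,1,1,1,1,1,1,1,1,1,1,1,1]}}

```text
time: 24.15
position: [0.6196, -0.0024, 0.1053]
eef_rot: [-179.9, 0.0, 97.9]
ft_force: [-0.4, -0.1, -1.8]
opening: 0.0512
```

```bash
python3 - <<'E'
from h import *
s=observe();print(s['position'],s['eef_rot'],s['opening'],s['ft_force'])
d=cam('wrist'); cv2.imwrite('pics/w11.png',d['image']); 
plan([(pol(0.188,0.0525),98,0,3,1)])
E
```

```text
[ 0.61962935 -0.00239136  0.10533705] [-1.79909303e+02  3.04191081e-02  9.78568717e+01] 0.051226028562039595 [-0.44903799 -0.12112677 -1.84915309]
{"delta_pos": [[0.0005, 0.0003, 0.0156], [0.0005, 0.0002, 0.0156], [0.0004, 0.0003, 0.0156]], "turn": [[-0.004, 0.001, -0.008], [-0.005, 0.002, -0.009], [-0.004, 0.001, -0.008]], "grip": [1, 1, 1]}
```

View pics/w11.png

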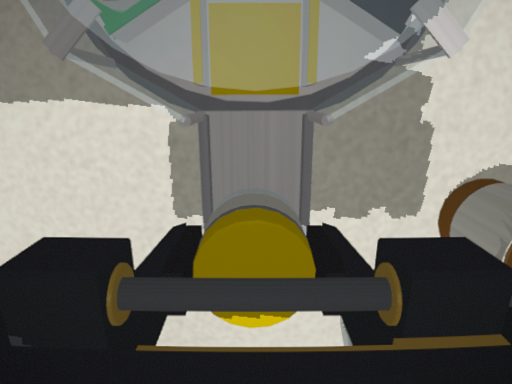

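Request:
{"method": "move_arm", "body": {"delta_pos": [[0.0005,0.0003,0.0156],[0.0005,0.0003,0.0156],[0.0005,0.0003,0.0156],[0,0,0],[0,0,0],[0,0,0],[0,0,0],[0,0,0]], "turn": [[0,0,-0.008],[0,0,-0.008],[0,0,-0.008],[0,0,0],[0,0,0],[0,0,0],[0,0,0],[0,0,0]], "grip": [1,1,1,1,1,0.25,0.25,0.25]}}

```text
time: 25.0
position: [0.6208, 0.0014, 0.0585]
eef_rot: [-180.0, -0.1, 98.1]
ft_force: [0.9, 0.2, 0.2]
opening: 0.0657
```

```bash
python3 - <<'E'
from h import *
s=observe();print(s['position'],s['eef_rot'],s['opening'],s['ft_force'])
plan([(pol(0.188,0.09),98,0,2,.25),(pol(0.246,0.09),98,15,3,.8),(pol(0.243,0.033),98,15,3,0.8)],0.025)
E
```

```text
[0.6207657  0.00136654 0.05845452] [-1.79963335e+02 -6.44521869e-02  9.81479874e+01] 0.06573743714977283 [0.92380352 0.23463248 0.18339995]
{"delta_pos": [[-0.0012, -0.0005, -0.0283], [-0.0012, -0.0005, -0.0282], [-0.0215, 0.0, 0.0003], [-0.0214, 0.0, -0.0016], [-0.0212, 0.0, -0.0035], [-0.004, 0.0, 0.0186], [-0.0039, 0.0, 0.0186], [-0.004, 0.0, 0.0186]], "turn": [[-0.003, -0.005, 0.011], [-0.002, -0.004, 0.011], [0.0, 0.727, 0.0], [0.0, 0.727, 0.0], [0.0, 0.727, -0.001], [0.0, 0.0, 0.0], [0.0, 0.0, 0.0], [0.0, 0.0, 0.0]], "grip": [0.25, 0.25, 0.8, 0.8, 0.8, 0.8, 0.8, 0.8]}
```

Request:
{"method": "move_arm", "body": {"delta_pos": [[-0.0012,-0.0005,-0.0285],[-0.0012,-0.0005,-0.0285],[-0.0215,0,0.0003],[-0.0214,0,-0.0016],[-0.0212,0,-0.0034],[0,0,0],[-0.004,0,0.0186],[-0.004,0,0.0186],[-0.004,0,0.0186],[0,0,0],[0,0,0]], "turn": [[0,0,0.011],[0,0,0.011],[0,0.727,0],[0,0.727,0],[0,0.727,0],[0,0,0],[0,0,0],[0,0,0],[0,0,0],[0,0,0],[0,0,0]], "grip": [0.25,0.25,0.8,0.8,0.8,0.8,0.8,0.8,0.8,0.8,0.8]}}

```text
time: 26.1
position: [0.6285, -0.0618, 0.0576]
eef_rot: [-179.9, -15.0, 98.0]
ft_force: [-0.1, 1.1, 0.9]
opening: 0.0178
```

```bash
python3 - <<'E'
from h import *
tip()
d=cam('wrist'); cv2.imwrite('pics/w12.png',d['image']); 
plan([(pol(0.128,0.034),98,15,8,.8)],0.025)
E
```

```text
tip [ 0.6276 -0.0553  0.0334] 0.2427 F [-0.1  1.1  0.9] 0.017776438467395274
{"delta_pos": [[0.0139, 0.0, 0.0037], [0.0138, -0.0001, 0.0038], [0.0139, 0.0, 0.0037], [0.0139, -0.0001, 0.0037], [0.0139, 0.0, 0.0037], [0.0138, 0.0, 0.0037], [0.0139, -0.0001, 0.0038], [0.0139, 0.0, 0.0037]], "turn": [[0.0, 0.0, 0.0], [0.0, -0.001, 0.0], [0.0, 0.0, 0.001], [0.0, -0.001, 0.0], [0.0, 0.0, 0.0], [0.0, -0.001, 0.0], [0.0, 0.0, 0.001], [-0.001, -0.001, 0.0]], "grip": [0.8, 0.8, 0.8, 0.8, 0.8, 0.8, 0.8, 0.8]}
```

View pics/w12.png

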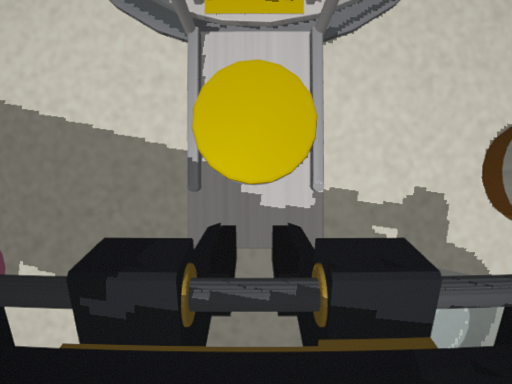

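Same picture as with green. Push to 128, then 10 mm more in small steps.

Request:
{"method": "move_arm", "body": {"delta_pos": [[0.0139,0,0.0037],[0.0139,0,0.0037],[0.0139,0,0.0037],[0.0139,0,0.0037],[0.0139,0,0.0037],[0.0139,0,0.0037],[0.0139,0,0.0037],[0.0139,0,0.0037],[0,0,0],[0.0015,0,0.0004],[0.0015,0,0.0004],[0.0015,0,0.0004],[0.0015,0,0.0004],[0.0015,0,0.0004],[0.0015,0,0.0004],[0,0,0],[0,0,0]], "turn": [[0,0,0],[0,0,0],[0,0,0],[0,0,0],[0,0,0],[0,0,0],[0,0,0],[0,0,0],[0,0,0],[0,0,0],[0,0,0],[0,0,0],[0,0,0],[0,0,0],[0,0,0],[0,0,0],[0,0,0]], "grip": [0.8,0.8,0.8,0.8,0.8,0.8,0.8,0.8,0.8,0.8,0.8,0.8,0.8,0.8,0.8,0.8,0.8]}}

```text
time: 27.85
position: [0.6112, 0.0607, 0.0576]
eef_rot: [-179.9, -15.0, 98.0]
ft_force: [-0.5, -1.5, -0.7]
opening: 0.0176
```

```bash
python3 -c "
from h import *
tip()
d=cam('wrist'); cv2.imwrite('pics/w13.png',d['image'])"
```

```text
tip [0.6103 0.0671 0.0335] 0.119 F [-0.5 -1.5 -0.7] 0.017640549095615837
```

View pics/w13.png

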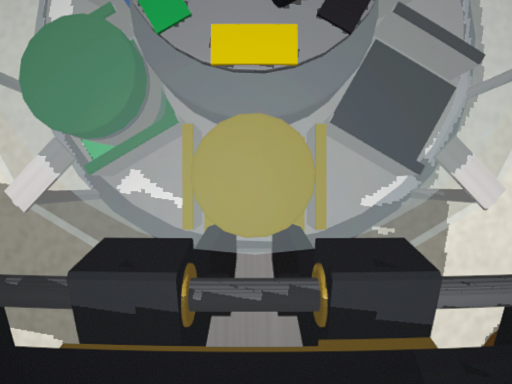

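```bash
cat >> h.py <<'E'
def lid(d,col,z=0.0625,seed=None):
    hsv=cv2.cvtColor(d['image'],cv2.COLOR_BGR2HSV)
    h,w=HS[col]; dh=abs(hsv[...,0].astype(int)-h); dh=np.minimum(dh,180-dh)
    m=((dh<w)&(hsv[...,1]>60)).astype(np.uint8)
    m=cv2.morphologyEx(m,cv2.MORPH_OPEN,cv2.getStructuringElement(cv2.MORPH_ELLIPSE,(25,25)))
    n,lab,st,ce=cv2.connectedComponentsWithStats(m)
    if n<2: print('no',col);return
    i=1+np.argmax(st[1:,4]); v,u=np.nonzero(lab==i)
    W=ray(d,np.c_[u,v],z)[:,:2]; (x,y),r=cv2.minEnclosingCircle(W.astype(np.float32)); c=np.array([x,y])
    dd=c-AX; print(col,'lid',c.round(4),'r',round(r,4),'from axis',np.hypot(*dd).round(4),'ang',np.degrees(np.arctan2(dd[1],dd[0])).round(1),'mean',W.mean(0).round(4),np.hypot(*(W.mean(0)-AX)).round(4))
E
python3 - <<'E'
from h import *
d=cam('wrist'); lid(d,'green'); lid(d,'yellow')
E
```

```text
green lid [0.5205 0.1389] r 0.0227 from axis 0.0868 ang -147.9 mean [0.5179 0.1417] 0.0875
yellow lid [0.6036 0.0997] r 0.0277 from axis 0.0859 ang -83.6 mean [0.6045 0.0997] 0.086
```

```bash
python3 - <<'E'
from h import *
d=cam('wrist')
for px in [(83,77),(22,77),(146,77),(83,16),(83,137),(254,175),(192,175),(316,175)]:
    w=ray(d,[px],0.0625)[0]; v=w[:2]-AX; print(px,w.round(4),np.hypot(*v).round(4),np.degrees(np.arctan2(v[1],v[0])).round(1))
E
```

```text
(83, 77) [0.5298 0.1304 0.0625] 0.0843 -139.6
(22, 77) [0.5031 0.1274 0.0625] 0.1076 -147.6
(146, 77) [0.5562 0.1336 0.0625] 0.0638 -126.3
(83, 16) [0.5255 0.156  0.0625] 0.0744 -157.1
(83, 137) [0.5336 0.1057 0.0625] 0.0997 -127.3
(254, 175) [0.6056 0.0999 0.0625] 0.0858 -82.2
(192, 175) [0.5807 0.0965 0.0625] 0.0895 -98.6
(316, 175) [0.6305 0.1035 0.0625] 0.0893 -65.9
```

Request:
{"method": "move_arm", "body": {"delta_pos": [[0.0015,0,0.0004],[0.001,0,0.0003],[0,0,0],[0,0,0]], "turn": [[0,0,0],[0,0,0],[0,0,0],[0,0,0]], "grip": [0.8,0.8,0.8,0.8]}}

```text
time: 28.4
position: [0.6112, 0.0613, 0.0576]
eef_rot: [-180.0, -14.9, 97.9]
ft_force: [-0.4, -6.0, 0.4]
opening: 0.0176
```

```bash
python3 - <<'E'
from h import *
tip()
plan([(pol(0.158,0.037),98,15,2,.8),(pol(0.15,0.17),98,0,4,.5),([*AX,0.15],128,0,6,0.4)],0.025)
E
```

```text
tip [0.6103 0.0677 0.0334] 0.1185 F [-0.4 -6.   0.4] 0.01761259855144611
{"delta_pos": [[-0.0187, 0.0001, -0.0068], [-0.0186, 0.0001, -0.0069], [0.0121, 0.0, -0.0314], [0.0101, 0.0, -0.0321], [0.008, 0.0, -0.0327], [0.0058, 0.0, -0.0331], [0.025, 0.0, 0.0033], [0.0249, 0.0022, 0.0034], [0.0246, 0.0043, 0.0033], [0.0242, 0.0065, 0.0033], [0.0234, 0.0085, 0.0033], [0.0227, 0.0106, 0.0034]], "turn": [[-0.001, 0.008, -0.007], [-0.001, 0.008, -0.008], [0.0, -0.546, 0.0], [0.0, -0.545, 0.0], [0.0, -0.546, 0.0], [0.0, -0.545, 0.001], [0.0, 0.0, -0.727], [0.0, 0.0, -0.728], [0.0, 0.0, -0.727], [0.0, 0.0, -0.727], [0.0, 0.0, -0.727], [0.0, 0.0, -0.728]], "grip": [0.8, 0.8, 0.5, 0.5, 0.5, 0.5, 0.4, 0.4, 0.4, 0.4, 0.4, 0.4]}
```

Request:
{"method": "move_arm", "body": {"delta_pos": [[-0.0187,0,-0.0069],[-0.0187,0,-0.0069],[0.0122,0,-0.0314],[0.0101,0,-0.0321],[0.0079,0,-0.0327],[0.0058,0,-0.0332],[0.025,0,0.0033],[0.0249,0.0022,0.0033],[0.0246,0.0043,0.0033],[0.0242,0.0065,0.0033],[0.0234,0.0085,0.0033],[0.0227,0.0106,0.0033],[0,0,0],[0,0,0],[0,0,0]], "turn": [[0,0.01,-0.008],[0,0.01,-0.008],[0,-0.546,0],[0,-0.546,0],[0,-0.546,0],[0,-0.546,0],[0,0,-0.727],[0,0,-0.727],[0,0,-0.727],[0,0,-0.727],[0,0,-0.727],[0,0,-0.727],[0,0,0],[0,0,0],[0,0,0]], "grip": [0.8,0.8,0.5,0.5,0.5,0.5,0.4,0.4,0.4,0.4,0.4,0.4,0.4,0.4,0.4]}}

```text
time: 29.9
position: [0.5938, 0.1851, 0.1757]
eef_rot: [180.0, -0.1, 128.0]
ft_force: [-0.4, -0.4, 0.0]
opening: 0.0531
```

```bash
python3 - <<'E'
from h import *
tip()
d=cam('wrist'); P=cloud(d); q=P.reshape(-1,3); k=q[(q[:,2]>0.108)&(q[:,2]<0.122)&(np.hypot(q[:,0]-AX[0],q[:,1]-AX[1])<0.04)]
print(len(k),cv2.minAreaRect(k[:,:2].astype(np.float32)))
plan([([*AX,0.103],128,0,3,0.4)])
E
```

```text
tip [0.5938 0.1851 0.1507] 0.0003 F [-0.4 -0.4  0. ] 0.053059035530906164
2406 ((0.5932345986366272, 0.18545259535312653), (0.016043920069932938, 0.05998389050364494), 38.368343353271484)
{"delta_pos": [[0.0, 0.0, 0.0223], [-0.0001, 0.0001, 0.0223], [0.0, 0.0, 0.0223]], "turn": [[0.001, -0.004, -0.002], [0.002, -0.005, -0.001], [0.001, -0.004, -0.002]], "grip": [0.4, 0.4, 0.4]}
```

Request:
{"method": "move_arm", "body": {"delta_pos": [[0,0,0.0223],[0,0,0.0223],[0,0,0.0223],[0,0,0],[0,0,0],[0,0,0],[0,0,0],[0,0,0],[0,0,0],[0,0,0]], "turn": [[0,0,0],[0,0,0],[0,0,0],[0,0,0],[0,0,0],[0,0,0],[0,0,0],[0,0,0],[0,0,0],[0,0,0]], "grip": [0.4,0.4,0.4,1,1,1,1,1,1,1], "squeeze": 30}}

```text
time: 30.95
position: [0.5927, 0.1862, 0.1092]
eef_rot: [-180.0, -0.2, 128.1]
ft_force: [-2.0, -2.7, 5.6]
opening: 0.0157
```

```bash
python3 - <<'E'
from h import *
s=observe();print(s['position'],s['eef_rot'],s['opening'],s['ft_force'],s['ft_torque'])
E
```

```text
[0.59273581 0.18617305 0.10920266] [-1.79967724e+02 -1.62555027e-01  1.28072182e+02] 0.015667389502081124 [-2.03558832 -2.72756933  5.55745017] [-0.55652822  0.65847486 -0.07040409]
```

Request:
{"method": "move_arm", "body": {"delta_pos": [[0,0,0],[0,0,0],[0,0,0],[0,0,0],[0,0,0],[0,0,0],[0,0,0],[0,0,0],[0,0,0],[0,0,0],[0,0,0],[0,0,0],[0,0,0],[0,0,0],[0,0,0]], "turn": [[0,0,0.727],[0,0,0.727],[0,0,0.727],[0,0,0.727],[0,0,0.727],[0,0,0.727],[0,0,0.727],[0,0,0.727],[0,0,0.727],[0,0,0.727],[0,0,0.727],[0,0,0.727],[0,0,0],[0,0,0],[0,0,0]], "grip": [1,1,1,1,1,1,1,1,1,1,1,1,1,1,1]}}

```text
time: 32.45
position: [0.5947, 0.1864, 0.1093]
eef_rot: [180.0, -0.2, 68.2]
ft_force: [3.9, -2.5, -0.9]
opening: 0.0161
```

Request:
{"method": "move_arm", "body": {"delta_pos": [[0,0,0],[0,0,0],[0,0,0],[0,0,-0.02],[0,0,-0.045],[0,0,-0.03],[0,0,0],[0,0,0]], "turn": [[0,0,0],[0,0,0],[0,0,0],[0,0,0],[0,0,0],[0,0,0],[0,0,0],[0,0,0]], "grip": [0.4,0.4,0.4,0.4,0.4,0.1,0.1,0.1]}}

```text
time: 33.25
position: [0.593, 0.1872, 0.2042]
eef_rot: [-179.9, -0.2, 68.2]
ft_force: [-0.2, -0.8, -0.9]
opening: 0.0745
```

```bash
python3 - <<'E'
from h import *
s=observe();print(s['position'],s['eef_rot'],s['joint_pos'])
d=cam('wrist'); cv2.imwrite('pics/w14.png',d['image']); 
P=cloud(d); q=P.reshape(-1,3); k=q[(q[:,2]>0.108)&(q[:,2]<0.122)&(np.hypot(q[:,0]-AX[0],q[:,1]-AX[1])<0.04)]
print(len(k),cv2.minAreaRect(k[:,:2].astype(np.float32)))
d,P=jars()
cv2.imwrite('pics/t14.png',cv2.resize(d['image'][160:300,255:445],None,fx=4,fy=4,interpolation=cv2.INTER_CUBIC))
E
```

```text
[0.59299236 0.18719294 0.2042453 ] [-179.86515411   -0.18739544   68.15894589] [-28.73783038  43.94443296  12.90751903  94.35823474 -13.42900303
  43.19912058 -31.33869879]
1857 ((0.5935642123222351, 0.18574486672878265), (0.05987529084086418, 0.015944818034768105), 67.81763458251953)
[ 0.6538 -0.2006  0.0257] 307 px [320. 174.] hsv [ 60.   4. 129.] mean [ 0.6543 -0.2009]
[ 0.5534 -0.1882  0.0259] 342 px [316. 214.] hsv [ 60.   4. 133.] mean [ 0.553  -0.1879]
[ 0.4704 -0.1957  0.0259] 348 px [319. 248.] hsv [120.  22.  32.] mean [ 0.4703 -0.195 ]
[ 0.4515 -0.1039  0.0257] 339 px [282. 256.] hsv [170.  89. 136.] mean [ 0.451  -0.1035]
[ 0.3809 -0.2003  0.0258] 362 px [322. 286.] hsv [137. 122.  98.] mean [ 0.3809 -0.1998]
```

View pics/w14.png

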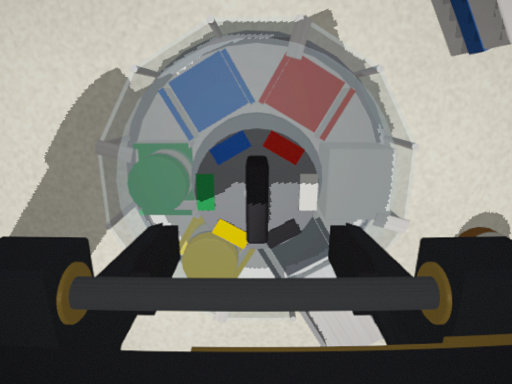

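View pics/t14.png

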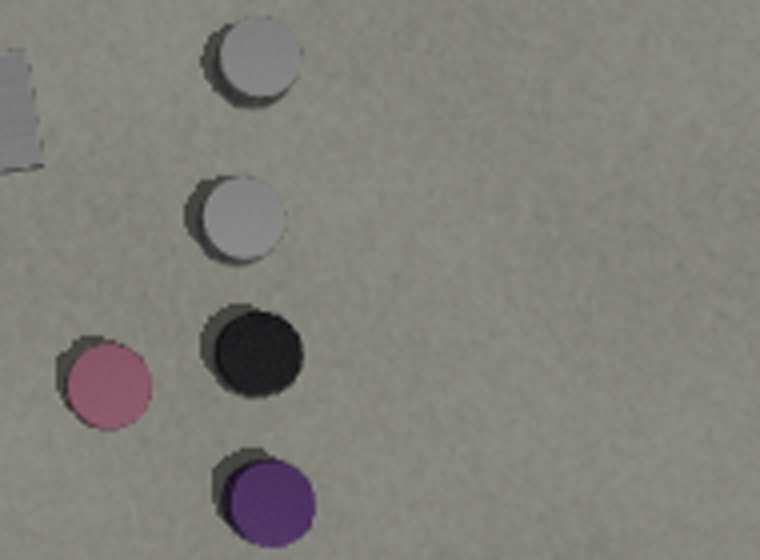

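The crop shows pink (109,385) and purple (270,503), both look-alikes, and a black lid at (259,353). The black one is jar_black and the only coloured jar left on the bench.

```bash
python3 - <<'E'
from h import *
plan([([0.4700,-0.1956,0.13],50,0,12,0.1)])
E
```

```text
{"delta_pos": [[-0.0334, 0.0024, 0.0055], [-0.0333, 0.0034, 0.0055], [-0.0332, 0.0041, 0.0055], [-0.033, 0.0051, 0.0056], [-0.033, 0.0059, 0.0055], [-0.0327, 0.0068, 0.0055], [-0.0326, 0.0077, 0.0055], [-0.0323, 0.0085, 0.0056], [-0.0322, 0.0094, 0.0055], [-0.0318, 0.0102, 0.0055], [-0.0316, 0.011, 0.0056], [-0.0313, 0.0119, 0.0055]], "turn": [[-0.003, 0.0, 0.22], [-0.004, 0.0, 0.22], [-0.003, -0.001, 0.22], [-0.003, 0.0, 0.22], [-0.004, 0.0, 0.22], [-0.003, 0.0, 0.22], [-0.003, 0.0, 0.22], [-0.003, -0.001, 0.22], [-0.004, 0.0, 0.22], [-0.003, 0.0, 0.219], [-0.003, 0.0, 0.22], [-0.004, 0.0, 0.22]], "grip": [0.1, 0.1, 0.1, 0.1, 0.1, 0.1, 0.1, 0.1, 0.1, 0.1, 0.1, 0.1]}
```

Request:
{"method": "move_arm", "body": {"delta_pos": [[-0.0334,0.0024,0.0055],[-0.0333,0.0034,0.0055],[-0.0332,0.0041,0.0055],[-0.033,0.0051,0.0055],[-0.033,0.0059,0.0055],[-0.0327,0.0068,0.0055],[-0.0326,0.0077,0.0055],[-0.0323,0.0085,0.0055],[-0.0322,0.0094,0.0055],[-0.0318,0.0102,0.0055],[-0.0316,0.011,0.0055],[-0.0313,0.0119,0.0055],[0,0,0],[0,0,0]], "turn": [[0,0,0.22],[0,0,0.22],[0,0,0.22],[0,0,0.22],[0,0,0.22],[0,0,0.22],[0,0,0.22],[0,0,0.22],[0,0,0.22],[0,0,0.22],[0,0,0.22],[0,0,0.22],[0,0,0],[0,0,0]], "grip": [0.1,0.1,0.1,0.1,0.1,0.1,0.1,0.1,0.1,0.1,0.1,0.1,0.2,0.2]}}

```text
time: 34.75
position: [0.47, -0.1958, 0.1358]
eef_rot: [-179.7, -0.1, 49.9]
ft_force: [0.2, 0.1, -0.2]
opening: 0.071
```

```bash
python3 - <<'E'
from h import *
s=observe();print(s['position'],s['eef_rot'],s['joint_pos'])
wjars('w15')
plan([([0.4700,-0.1956,0.036],50,0,3,0.2)])
E
```

```text
[ 0.46996491 -0.19576946  0.1358039 ] [-1.79689341e+02 -5.00526790e-02  4.98707209e+01] [ 13.0542138   43.45934793   7.37236804 116.11822209 -14.35813331
  21.54493772  -8.29294589]
W [ 0.6517 -0.2013  0.026 ] z 0.0477 4333 px [479.  34.] hsv [ 30.   8. 168.]
W [ 0.5526 -0.1878  0.026 ] z 0.0476 4993 px [345. 115.] hsv [ 30.   9. 109.]
W [ 0.4511 -0.1041  0.0261] z 0.0476 4919 px [143. 116.] hsv [170. 114. 115.]
W [ 0.4697 -0.1956  0.0261] z 0.0475 4141 px [255. 201.] hsv [130.  22.  41.]
{"delta_pos": [[-0.0005, 0.0002, 0.0313], [-0.0004, 0.0002, 0.0314], [-0.0004, 0.0001, 0.0313]], "turn": [[-0.014, -0.005, 0.0], [-0.014, -0.005, 0.0], [-0.015, -0.005, 0.001]], "grip": [0.2, 0.2, 0.2]}
```

View pics/w15.png

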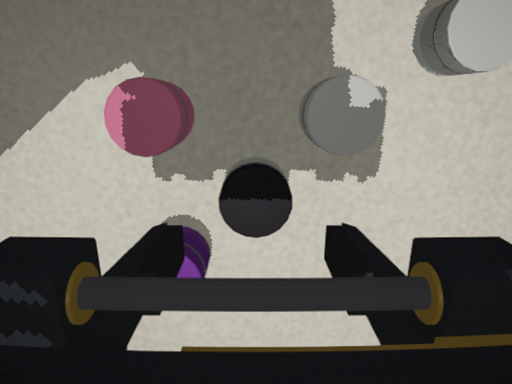

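Request:
{"method": "move_arm", "body": {"delta_pos": [[0,0,0.0313],[0,0,0.0313],[0,0,0.0313],[0,0,0],[0,0,0],[0,0,0],[0,0,0],[0,0,0]], "turn": [[-0.014,0,0],[-0.014,0,0],[-0.014,0,0],[0,0,0],[0,0,0],[0,0,0],[0,0,0],[0,0,0]], "grip": [0.2,0.2,0.2,0.2,1,1,1,1], "squeeze": 25}}

```text
time: 35.6
position: [0.472, -0.1953, 0.0444]
eef_rot: [179.8, -0.2, 50.0]
ft_force: [-0.3, 1.0, 7.0]
opening: 0.0511
```

```bash
python3 - <<'E'
from h import *
s=observe();print(s['position'],s['eef_rot'],s['opening'],s['ft_force'])
plan([([0.4700,-0.1956,0.13],50,0,3,1),(pol(0.188,0.10),98,0,9,1)])
E
```

```text
[ 0.47195845 -0.19531965  0.04440927] [ 1.79752356e+02 -1.60266297e-01  4.99945324e+01] 0.051100925607474174 [-0.26611289  0.97679269  6.99345857]
{"delta_pos": [[-0.0004, -0.0003, -0.0305], [-0.0004, -0.0004, -0.0306], [-0.0005, -0.0004, -0.0305], [0.0273, -0.0011, 0.0033], [0.0272, 0.0014, 0.0034], [0.027, 0.004, 0.0033], [0.0266, 0.0065, 0.0033], [0.0258, 0.0089, 0.0034], [0.0248, 0.0112, 0.0033], [0.0237, 0.0135, 0.0033], [0.0224, 0.0157, 0.0034], [0.0208, 0.0177, 0.0033]], "turn": [[0.012, -0.008, 0.0], [0.012, -0.008, -0.001], [0.012, -0.007, 0.0], [0.0, 0.0, -0.776], [0.0, 0.0, -0.775], [0.0, 0.0, -0.776], [0.0, 0.0, -0.776], [0.0, 0.0, -0.775], [0.0, 0.0, -0.776], [0.0, 0.0, -0.776], [0.0, 0.0, -0.775], [0.0, 0.0, -0.776]], "grip": [1, 1, 1, 1, 1, 1, 1, 1, 1, 1, 1, 1]}
```

Request:
{"method": "move_arm", "body": {"delta_pos": [[0,0,-0.0305],[0,0,-0.0305],[0,0,-0.0305],[0.0273,-0.0011,0.0033],[0.0272,0.0014,0.0033],[0.027,0.004,0.0033],[0.0266,0.0065,0.0033],[0.0258,0.0089,0.0033],[0.0248,0.0112,0.0033],[0.0237,0.0135,0.0033],[0.0224,0.0157,0.0033],[0.0208,0.0177,0.0033],[0,0,0],[0,0,0],[0,0,0]], "turn": [[0.012,-0.008,0],[0.012,-0.008,0],[0.012,-0.008,0],[0,0,-0.776],[0,0,-0.776],[0,0,-0.776],[0,0,-0.776],[0,0,-0.776],[0,0,-0.776],[0,0,-0.776],[0,0,-0.776],[0,0,-0.776],[0,0,0],[0,0,0],[0,0,0]], "grip": [1,1,1,1,1,1,1,1,1,1,1,1,1,1,1]}}

```text
time: 37.1
position: [0.6203, -0.0028, 0.1047]
eef_rot: [-179.8, 0.0, 97.8]
ft_force: [-0.2, -0.5, -1.6]
opening: 0.0511
```

```bash
python3 - <<'E'
from h import *
s=observe();print(s['position'],s['eef_rot'],s['opening'],s['ft_force'])
d=cam('wrist'); cv2.imwrite('pics/w16.png',d['image']); 
plan([(pol(0.188,0.0535),98,0,3,1)])
E
```

```text
[ 0.62029367 -0.00278412  0.10467705] [-1.79793145e+02  4.01607367e-02  9.78461179e+01] 0.05113412959505162 [-0.20180905 -0.50448272 -1.56780019]
{"delta_pos": [[0.0006, 0.0001, 0.0151], [0.0006, 0.0, 0.0151], [0.0006, 0.0, 0.015]], "turn": [[-0.009, 0.002, -0.008], [-0.01, 0.002, -0.008], [-0.009, 0.002, -0.008]], "grip": [1, 1, 1]}
```

View pics/w16.png

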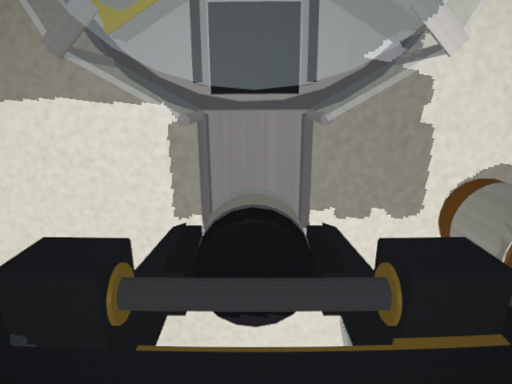

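Request:
{"method": "move_arm", "body": {"delta_pos": [[0.0006,0,0.0151],[0.0006,0,0.0151],[0.0006,0,0.0151],[0,0,0],[0,0,0],[0,0,0],[0,0,0],[0,0,0]], "turn": [[-0.009,0,-0.008],[-0.009,0,-0.008],[-0.009,0,-0.008],[0,0,0],[0,0,0],[0,0,0],[0,0,0],[0,0,0]], "grip": [1,1,1,1,1,0.25,0.25,0.25]}}

```text
time: 37.95
position: [0.6211, 0.0008, 0.0594]
eef_rot: [179.9, -0.0, 98.1]
ft_force: [0.6, -0.4, 0.5]
opening: 0.066
```

```bash
python3 - <<'E'
from h import *
s=observe();print(s['position'],s['eef_rot'],s['opening'],s['ft_force'])
plan([(pol(0.188,0.09),98,0,2,.25),(pol(0.246,0.09),98,15,3,.8),(pol(0.243,0.033),98,15,3,0.8)],0.025)
E
```

```text
[0.62112839 0.00075946 0.05940308] [ 1.79912210e+02 -3.74888914e-02  9.81462614e+01] 0.06604074001580165 [ 0.56745254 -0.3909333   0.52708697]
{"delta_pos": [[-0.0009, -0.0006, -0.0278], [-0.0008, -0.0006, -0.0278], [-0.0215, 0.0, 0.0003], [-0.0215, 0.0, -0.0016], [-0.0212, 0.0, -0.0035], [-0.0039, 0.0, 0.0186], [-0.004, 0.0, 0.0187], [-0.0039, 0.0, 0.0186]], "turn": [[0.006, -0.003, 0.011], [0.007, -0.002, 0.01], [0.0, 0.727, 0.0], [0.0, 0.727, 0.0], [0.0, 0.727, 0.0], [0.0, 0.0, 0.0], [0.0, 0.0, 0.0], [0.0, 0.0, 0.0]], "grip": [0.25, 0.25, 0.8, 0.8, 0.8, 0.8, 0.8, 0.8]}
```

Request:
{"method": "move_arm", "body": {"delta_pos": [[-0.0009,-0.0006,-0.028],[-0.0009,-0.0006,-0.028],[-0.0215,0,0.0003],[-0.0214,0,-0.0016],[-0.0212,0,-0.0034],[0,0,0],[-0.004,0,0.0186],[-0.004,0,0.0186],[-0.004,0,0.0186],[0,0,0],[0,0,0]], "turn": [[0.006,0,0.011],[0.006,0,0.011],[0,0.727,0],[0,0.727,0],[0,0.727,0],[0,0,0],[0,0,0],[0,0,0],[0,0,0],[0,0,0],[0,0,0]], "grip": [0.25,0.25,0.8,0.8,0.8,0.8,0.8,0.8,0.8,0.8,0.8]}}

```text
time: 39.05
position: [0.6285, -0.0618, 0.0575]
eef_rot: [-180.0, -15.0, 98.0]
ft_force: [0.6, -1.1, 0.7]
opening: 0.0176
```

```bash
python3 - <<'E'
from h import *
tip()
d=cam('wrist'); cv2.imwrite('pics/w17.png',d['image']); 
E
```

```text
tip [ 0.6276 -0.0554  0.0334] 0.2427 F [ 0.6 -1.1  0.7] 0.017624758764994017
```

View pics/w17.png

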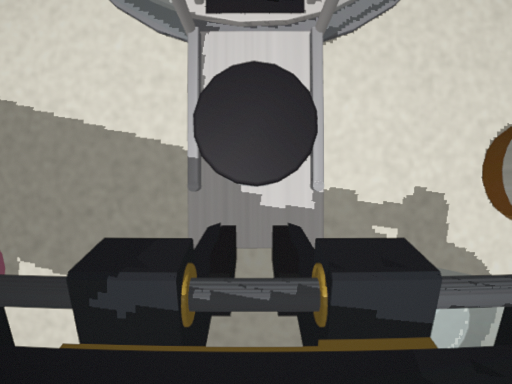

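The black jar stands on the lane at (255,123), between the rails. Pushing it in the same way.

Request:
{"method": "move_arm", "body": {"delta_pos": [[0.0139,0,0.0037],[0.0139,0,0.0037],[0.0139,0,0.0037],[0.0139,0,0.0037],[0.0139,0,0.0037],[0.0139,0,0.0037],[0.0139,0,0.0037],[0.0139,0,0.0037],[0,0,0],[0.0015,0,0.0004],[0.0015,0,0.0004],[0.0015,0,0.0004],[0.0015,0,0.0004],[0.0015,0,0.0004],[0.0015,0,0.0004],[0.0015,0,0.0004],[0,0,0],[0,0,0]], "turn": [[0,0,0],[0,0,0],[0,0,0],[0,0,0],[0,0,0],[0,0,0],[0,0,0],[0,0,0],[0,0,0],[0,0,0],[0,0,0],[0,0,0],[0,0,0],[0,0,0],[0,0,0],[0,0,0],[0,0,0],[0,0,0]], "grip": [0.8,0.8,0.8,0.8,0.8,0.8,0.8,0.8,0.8,0.8,0.8,0.8,0.8,0.8,0.8,0.8,0.8,0.8]}}

```text
time: 40.9
position: [0.6112, 0.0612, 0.0574]
eef_rot: [-180.0, -14.9, 97.9]
ft_force: [0.3, -4.3, 0.8]
opening: 0.0178
```

```bash
python3 - <<'E'
from h import *
tip()
d=cam('wrist'); cv2.imwrite('pics/w18.png',d['image'])
E
```

```text
tip [0.6103 0.0676 0.0333] 0.1186 F [ 0.3 -4.3  0.8] 0.01776132710470351
```

View pics/w18.png

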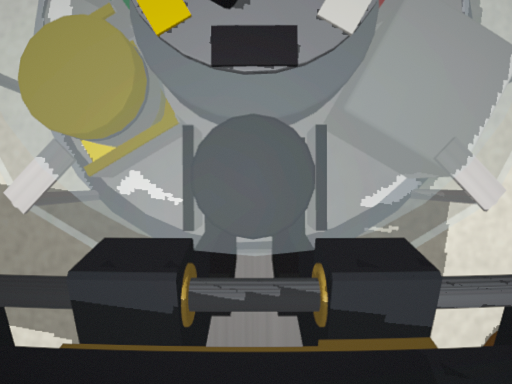

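```bash
python3 - <<'E'
from h import *
plan([(pol(0.158,0.037),98,15,2,.8),(pol(0.15,0.17),98,0,4,.5),([*AX,0.15],68,0,6,0.4)],0.025)
E
```

```text
{"delta_pos": [[-0.0186, 0.0001, -0.0069], [-0.0186, 0.0001, -0.0068], [0.0122, 0.0, -0.0314], [0.01, 0.0, -0.0321], [0.008, 0.0, -0.0327], [0.0058, 0.0, -0.0332], [0.025, 0.0, 0.0033], [0.0249, -0.0022, 0.0034], [0.0246, -0.0043, 0.0033], [0.0242, -0.0065, 0.0033], [0.0235, -0.0085, 0.0034], [0.0226, -0.0106, 0.0033]], "turn": [[0.0, 0.004, -0.004], [0.0, 0.004, -0.005], [0.0, -0.545, 0.0], [0.0, -0.546, 0.0], [0.0, -0.545, 0.0], [0.0, -0.546, 0.0], [0.0, 0.0, 0.727], [0.0, 0.0, 0.727], [0.0, 0.0, 0.728], [0.0, 0.0, 0.727], [0.0, 0.0, 0.727], [0.0, 0.0, 0.727]], "grip": [0.8, 0.8, 0.5, 0.5, 0.5, 0.5, 0.4, 0.4, 0.4, 0.4, 0.4, 0.4]}
```

Request:
{"method": "move_arm", "body": {"delta_pos": [[-0.0187,0,-0.0069],[-0.0187,0,-0.0069],[0.0122,0,-0.0314],[0.0101,0,-0.0321],[0.0079,0,-0.0327],[0.0058,0,-0.0332],[0.025,0,0.0033],[0.0249,-0.0022,0.0033],[0.0246,-0.0043,0.0033],[0.0242,-0.0065,0.0033],[0.0234,-0.0085,0.0033],[0.0227,-0.0106,0.0033],[0,0,0],[0,0,0],[0,0,0]], "turn": [[0,0.005,-0.005],[0,0.005,-0.005],[0,-0.546,0],[0,-0.546,0],[0,-0.546,0],[0,-0.546,0],[0,0,0.727],[0,0,0.727],[0,0,0.727],[0,0,0.727],[0,0,0.727],[0,0,0.727],[0,0,0],[0,0,0],[0,0,0]], "grip": [0.8,0.8,0.5,0.5,0.5,0.5,0.4,0.4,0.4,0.4,0.4,0.4,0.4,0.4,0.4]}}

```text
time: 42.45
position: [0.5935, 0.1847, 0.1756]
eef_rot: [-179.9, -0.0, 68.1]
ft_force: [-0.7, -0.5, -0.8]
opening: 0.0528
```

```bash
python3 - <<'E'
from h import *
tip()
d=cam('wrist'); cv2.imwrite('pics/w19.png',d['image']); P=cloud(d); q=P.reshape(-1,3); k=q[(q[:,2]>0.108)&(q[:,2]<0.122)&(np.hypot(q[:,0]-AX[0],q[:,1]-AX[1])<0.04)]
print(len(k),cv2.minAreaRect(k[:,:2].astype(np.float32)))
plan([([*AX,0.103],68,0,3,0.4)])
E
```

```text
tip [0.5935 0.1848 0.1506] 0.0006 F [-0.7 -0.5 -0.8] 0.052816794216297855
2415 ((0.593660295009613, 0.1858411580324173), (0.05953289195895195, 0.01594754308462143), 68.37955474853516)
{"delta_pos": [[0.0002, 0.0, 0.0222], [0.0003, 0.0, 0.0223], [0.0002, 0.0001, 0.0222]], "turn": [[-0.002, -0.002, 0.0], [-0.002, -0.002, 0.0], [-0.002, -0.003, 0.0]], "grip": [0.4, 0.4, 0.4]}
```

View pics/w19.png

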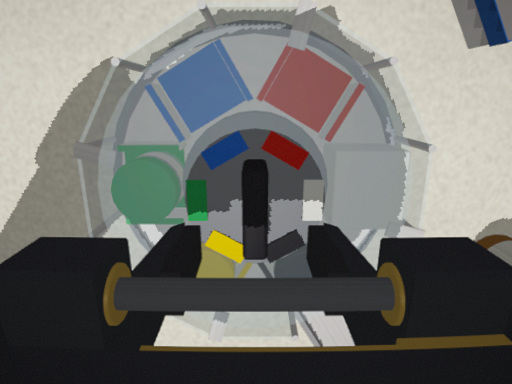

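Request:
{"method": "move_arm", "body": {"delta_pos": [[0,0,0.0223],[0,0,0.0223],[0,0,0.0223],[0,0,0],[0,0,0],[0,0,0],[0,0,0],[0,0,0],[0,0,0],[0,0,0]], "turn": [[0,0,0],[0,0,0],[0,0,0],[0,0,0],[0,0,0],[0,0,0],[0,0,0],[0,0,0],[0,0,0],[0,0,0]], "grip": [0.4,0.4,0.4,1,1,1,1,1,1,1], "squeeze": 30}}

```text
time: 43.5
position: [0.5944, 0.1855, 0.109]
eef_rot: [179.9, -0.1, 68.1]
ft_force: [2.5, -1.7, 0.6]
opening: 0.0156
```

Request:
{"method": "move_arm", "body": {"delta_pos": [[0,0,0],[0,0,0],[0,0,0],[0,0,0],[0,0,0],[0,0,0],[0,0,0],[0,0,0],[0,0,0],[0,0,0],[0,0,0],[0,0,0],[0,0,0],[0,0,0],[0,0,0]], "turn": [[0,0,0.727],[0,0,0.727],[0,0,0.727],[0,0,0.727],[0,0,0.727],[0,0,0.727],[0,0,0.727],[0,0,0.727],[0,0,0.727],[0,0,0.727],[0,0,0.727],[0,0,0.727],[0,0,0],[0,0,0],[0,0,0]], "grip": [1,1,1,1,1,1,1,1,1,1,1,1,1,1,1]}}

```text
time: 45.0
position: [0.5949, 0.1847, 0.109]
eef_rot: [180.0, -0.2, 8.1]
ft_force: [3.9, -3.3, -1.7]
opening: 0.0159
```

```bash
python3 - <<'E'
from h import *
s=observe();print(s['position'],s['eef_rot'],s['opening'],s['ft_force'],s['ft_torque'])
E
```

```text
[0.59489674 0.1846866  0.10901146] [ 1.79970926e+02 -1.62008778e-01  8.14533849e+00] 0.015862600689539624 [ 3.92257619 -3.32318798 -1.69490551] [-0.67011219 -0.71466198  0.00125024]
```

Release, lift, and move back towards the robot so that the top camera sees the loader.

Request:
{"method": "move_arm", "body": {"delta_pos": [[0,0,0],[0,0,0],[0,0,0],[0,0,-0.02],[0,0,-0.045],[0,0,-0.045],[0,0,-0.04],[0,0,0],[0,0,0]], "turn": [[0,0,0],[0,0,0],[0,0,0],[0,0,0],[0,0,0],[0,0,0],[0,0,0],[0,0,0],[0,0,0]], "grip": [0.4,0.4,0.4,0.4,0.4,0.1,0.1,0.1,0.1]}}

```text
time: 45.9
position: [0.5932, 0.1863, 0.2591]
eef_rot: [-179.8, -0.0, 8.1]
ft_force: [-0.6, -0.5, -1.0]
opening: 0.0792
```

```bash
python3 - <<'E'
from h import *
d=cam('wrist'); cv2.imwrite('pics/w20.png',d['image']); P=cloud(d); q=P.reshape(-1,3); k=q[(q[:,2]>0.108)&(q[:,2]<0.122)&(np.hypot(q[:,0]-AX[0],q[:,1]-AX[1])<0.04)]
print(len(k),cv2.minAreaRect(k[:,:2].astype(np.float32)))
L=loader(P); print(L['lanerect'],L['lane'],np.degrees(np.arctan2(*(np.array(L['lane'])-L['knob'][:2])[::-1])),L['barang'])
plan([([0.40,0.40,0.26],8,0,8,0.1)])
E
```

```text
1251 ((0.5943148136138916, 0.1858787089586258), (0.059297241270542145, 0.01576240547001362), 8.678255081176758)
((0.6218757629394531, -0.005859013646841049), (0.07565545290708542, 0.1123693436384201), 7.6351823806762695) [ 0.62235145 -0.0078518 ] -81.76533758747829 -171.34198528976324
{"delta_pos": [[-0.02, -0.0299, -0.0009], [-0.0201, -0.0298, -0.0009], [-0.02, -0.0298, -0.001], [-0.0201, -0.0299, -0.0009], [-0.0201, -0.0298, -0.001], [-0.02, -0.0298, -0.001], [-0.0201, -0.0298, -0.001], [-0.0201, -0.0298, -0.001]], "turn": [[-0.003, 0.002, 0.003], [-0.002, 0.003, 0.002], [-0.003, 0.002, 0.003], [-0.002, 0.002, 0.002], [-0.003, 0.003, 0.003], [-0.002, 0.002, 0.002], [-0.003, 0.002, 0.003], [-0.002, 0.003, 0.002]], "grip": [0.1, 0.1, 0.1, 0.1, 0.1, 0.1, 0.1, 0.1]}
```

View pics/w20.png

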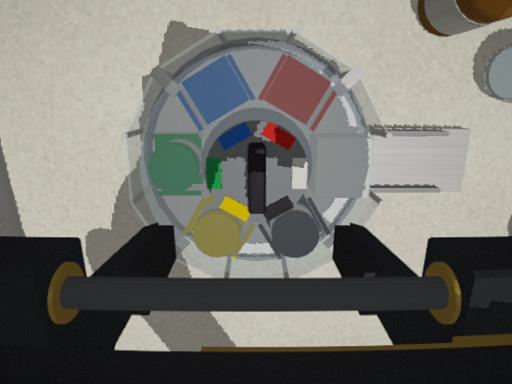

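Request:
{"method": "move_arm", "body": {"delta_pos": [[-0.02,-0.03,0],[-0.02,-0.03,0],[-0.02,-0.03,0],[-0.02,-0.03,0],[-0.02,-0.03,0],[-0.02,-0.03,0],[-0.02,-0.03,0],[-0.02,-0.03,0],[0,0,0],[0,0,0]], "turn": [[0,0,0],[0,0,0],[0,0,0],[0,0,0],[0,0,0],[0,0,0],[0,0,0],[0,0,0],[0,0,0],[0,0,0]], "grip": [0.1,0.1,0.1,0.1,0.1,0.1,0.1,0.1,0.1,0.1]}}

```text
time: 46.95
position: [0.3998, 0.4009, 0.2573]
eef_rot: [180.0, 0.2, 8.2]
ft_force: [0.2, -0.3, 0.2]
opening: 0.0792
```

```bash
python3 - <<'E'
from h import *
d,P=jars('t20'); L=loader(P); print(L)
crop=d['image'][130:270,95:285]; cv2.imwrite('pics/c20.png',cv2.resize(crop,None,fx=4,fy=4,interpolation=cv2.INTER_CUBIC))
E
```

```text
[ 0.6538 -0.2008  0.026 ] 327 px [320. 174.] hsv [ 60.   4. 113.] mean [ 0.6532 -0.2008]
[ 0.5528 -0.188   0.0265] 345 px [315. 214.] hsv [ 60.   4. 117.] mean [ 0.5535 -0.1877]
[ 0.4514 -0.1038  0.0257] 349 px [282. 256.] hsv [170.  89. 119.] mean [ 0.4516 -0.1038]
[ 0.3813 -0.2003  0.0259] 364 px [322. 286.] hsv [137. 123.  86.] mean [ 0.3811 -0.1996]
{'knob': (0.5913646221160889, 0.18356813490390778, 0.05935945361852646, 0.01650698482990265), 'kmean': array([0.59126687, 0.18331632]), 'barang': np.float64(-171.52171949090487), 'roof': (0.5912871360778809, 0.18460021913051605, 0.1165102869272232), 'lane': array([ 0.6190341 , -0.01045736]), 'lanerect': ((0.6193637251853943, -0.006999559700489044), (0.07663670927286148, 0.11139386147260666), 8.197474479675293)}
```

View pics/c20.png

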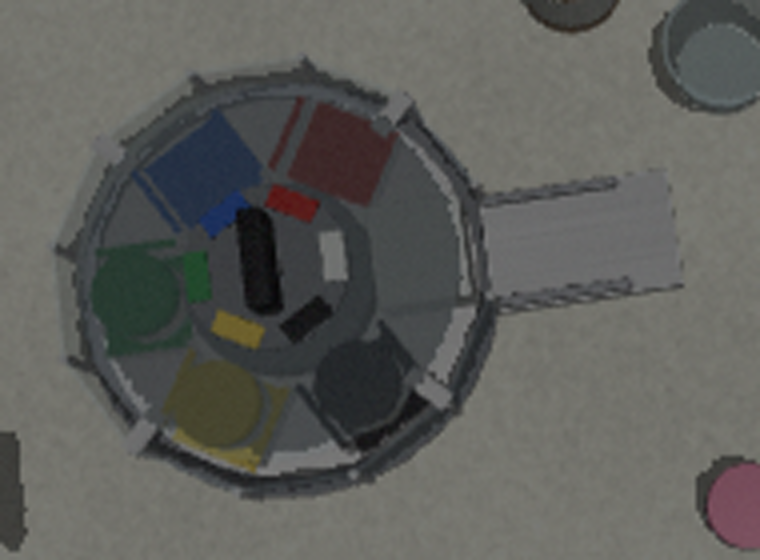

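View pics/t20.png

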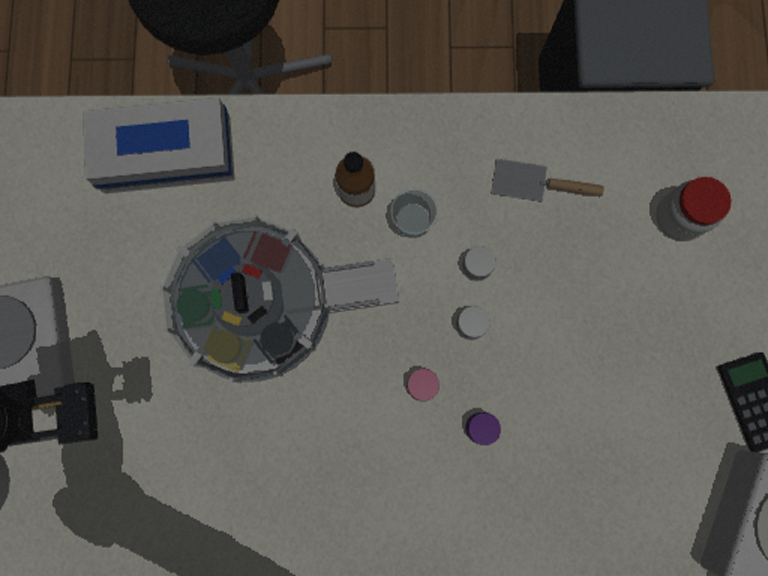

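```bash
python3 - <<'E'
from h import *
d=cam('top')
for n,px in dict(green=(135,292),yellow=(215,404),black=(360,383)).items():
    w=ray(d,[(px[0]/4+95,px[1]/4+130)],0.0625)[0][:2]+[0.0025,0.001]; v=w-AX; print(n,w.round(4),np.hypot(*v).round(4),np.degrees(np.arctan2(v[1],v[0])).round(1))
E
```

```text
green [0.5814 0.2668] 0.0828 98.8
yellow [0.513  0.2161] 0.0868 159.0
black [0.5251 0.129 ] 0.0888 -140.9
```

```bash
python3 -c "
from h import *
print(job_done())"
```

```text
the job is handed in; nothing more can be done
None
```

I loaded the three coloured jars that were present, green, yellow and black, each into the bay of its own colour. I then turned the shutter to face the lane and handed the job in at about 47 s.

- **Jars home:** each jar was pushed until the push force rose to about 4–6 N, with the fingertips stopped at the same distance from the axis (118.5 mm). In the last top picture all three sit in their own bays, within about 1° of the expected angles. Their distances from the axis came out as 83, 87 and 89 mm from hand-picked pixels, good to a few mm, against 86–88 mm when fully home.
- **Shutter:** the knob bar read 8.5° and the lane 8.2° in the last top picture. The wrist camera read 8.7° for the bar against about 8° for the lane. That leaves the shutter square to within about 0.5°.
- **Left alone:** both white-lidded jars and the pink and purple look-alikes still measured within 1 mm of where they started. The bottle and beaker look unmoved in the picture.
- **Disagreement:** the cameras differed by 1–3 mm on the loader axis. I settled it from where the fingers met the knob and shifted the top camera's readings by 2.5 mm and 1 mm to match.

The red and blue jars were absent. The large red-capped jar at the side is not one of the job's jars, so I left it. I saw no knocked jar and no grip slip.

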